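# Pack the thread-spool transit case and latch it

## Task

Pack the thread case for the van: lower the yellow divider strip into the open case so that it sits fully down with every tooth home between the cross walls, and put every spool that is on the table down inside, each in a compartment of its own. Then shut the lid, hook each of the two latch claws over its keeper bar on the lid, and swing each lever right down over centre so that it pulls the lid tight and stays. Leave the red carton and the black marker where they are.

Things in the scene. Friction and masses are not known exactly. Their poses are not given: they have to be found in the camera images.
- case: fixed lower half of a dark blue-grey case, 136 (x) by 232 (y) by 60 mm high, walls 5 mm. Origin at the centre of its underside, on the table; x to its hinge side (away from the robot), y to the left along its length, z up. Inside, 30 mm up, a foam floor 126 by 222 mm
- slots (a point): x = 0, y = 0, z = 56 mm of the case, axes as the case: top of four cross walls, 3 mm thick, at y = -63, -21, 21, 63 mm, running front to back, 26 mm high on the foam, each with an open-topped slot at x = 0, 12 mm wide for 7 mm, then 7.2 mm, 14 mm deep in all. Strip in, there are ten compartments, 39 mm (y) by 60 mm: x = -33 or 33, y = -88, -42, 0, 42 or 88 mm
- divider_grip (a point): middle of the finger grip of the yellow divider strip, 34 mm above the underside of its teeth; y along the strip, z up. The strip is 4 mm thick (x), 215 mm long, 26 mm high, 90 g, same either way round, and stands by itself. The grip on its top is 10 mm thick (x), 44 mm long (y), from 23 to 45 mm above the underside
- divider_foot (a point): underside of the divider strip at its middle, axes as the grip's. Four notches from below at y = -63, -21, 21, 63 mm, 8 mm wide and 14 mm high (12 mm wide in the lowest 9 mm), leave five teeth; at each end is a cleat 36 mm wide (x), 4 mm thick, full height. Seated, this point is on the foam at x = 0, y = 0, z = 30 mm of the case
- spool_1_mid (a point): middle of spool 1, a violet thread spool, a plain cylinder 33 mm across and 50 mm tall with flat ends (45 g), standing on its end on the table at the start; the point is its centre, 25 mm above its foot, and z runs along its axis; absent in some runs
- spool_2_mid (a point): middle of spool 2, a white thread spool, a plain cylinder 33 mm across and 50 mm tall with flat ends (45 g), standing on its end on the table at the start; the point is its centre, 25 mm above its foot, and z runs along its axis; absent in some runs
- spool_3_mid (a point): middle of spool 3, a cream thread spool, a plain cylinder 33 mm across and 50 mm tall with flat ends (45 g), standing on its end on the table at the start; the point is its centre, 25 mm above its foot, and z runs along its axis; absent in some runs
- spool_4_mid (a point): middle of spool 4, a violet thread spool, a plain cylinder 33 mm across and 50 mm tall with flat ends (45 g), standing on its end on the table at the start; the point is its centre, 25 mm above its foot, and z runs along its axis; absent in some runs
- spool_5_mid (a point): middle of spool 5, a white thread spool, a plain cylinder 33 mm across and 50 mm tall with flat ends (45 g), standing on its end on the table at the start; the point is its centre, 25 mm above its foot, and z runs along its axis; absent in some runs
- lid (a joint): angle of the lid about its hinge line, which runs along y at x = 71 mm, z = 60 mm of the case; rad: 0 shut, 1.8 fully open, leaning back on its stop. Between about 1.2 and 1.5 it stays put; below that it sinks shut by itself in a few seconds. A hollow shell 136 by 232 by 30 mm deep, walls 5 mm; shut, it spans 60 to 90 mm height
- lid_edge (a point): middle of the lid's front skirt, outer face, half-way down its 30 mm depth, 139 mm from the hinge line; the top of the lid when it stands open. Two steel keeper bars, 6 mm thick, 34 mm long along y, stand 12 mm in front of the skirt between lugs: lid shut, at x = -80, y = 66 (left) and -66 (right), z = 76 mm of the case
- left_lever (a joint): angle of the left latch lever about its pivot at x = -80, y = 66, z = 50 mm of the case, axis along y; rad: 0 up, leaning out to the robot, where a weak spring holds it; swings out and down to a stop at 1.97. With the claw hooked the claw's spring resists from about 0.6 to dead centre at 1.6 and pulls it home past 1.75; 4 N at the tip do it
- left_lever_tip (a point): tip of the left lever's red handle, 48 mm from the pivot; the handle is 23 mm wide (along y) and 4 mm thick. At lever angle 0 it is 32 mm out and 37 mm up from the pivot, at the stop 21 mm out and 43 mm below it
- left_claw_end (a point): outer end of the left claw, a flat T-shaped steel hook, head 28 mm wide (y), 17 mm long, swinging freely on a pin on the lever 46.5 mm from here; the pin is 18 mm straight out from the pivot when the lever is up. At the start it lies out on the handle, 9 mm past its tip; tipped in past upright with the lid shut it falls by itself over the keeper bar
- left_claw_lip (a point): tip of the left claw's downturned lip, on its lid side; the throat of the claw is 9 mm. Hooked, it lies between the keeper bar and the lid: x over -78 mm, z 67 to 92 mm of the case
- left_hook (a joint): stretch of the left claw's spring along the claw, m: 0 slack, about 0.003 when hooked and latched
- right_lever (a joint): angle of the right latch lever about its pivot at x = -80, y = -66, z = 50 mm of the case, axis along y; rad: 0 up, leaning out to the robot, where a weak spring holds it; swings out and down to a stop at 1.97. With the claw hooked the claw's spring resists from about 0.6 to dead centre at 1.6 and pulls it home past 1.75; 4 N at the tip do it
- right_lever_tip (a point): tip of the right lever's red handle, 48 mm from the pivot; the handle is 23 mm wide (along y) and 4 mm thick. At lever angle 0 it is 32 mm out and 37 mm up from the pivot, at the stop 21 mm out and 43 mm below it
- right_claw_end (a point): outer end of the right claw, a flat T-shaped steel hook, head 28 mm wide (y), 17 mm long, swinging freely on a pin on the lever 46.5 mm from here; the pin is 18 mm straight out from the pivot when the lever is up. At the start it lies out on the handle, 9 mm past its tip; tipped in past upright with the lid shut it falls by itself over the keeper bar
- right_claw_lip (a point): tip of the right claw's downturned lip, on its lid side; the throat of the claw is 9 mm. Hooked, it lies between the keeper bar and the lid: x over -78 mm, z 67 to 92 mm of the case
- right_hook (a joint): stretch of the right claw's spring along the claw, m: 0 slack, about 0.003 when hooked and latched
- box_labels: a small red carton 51 by 70 by 40 mm, to be left alone; origin at the centre of its underside
- marker_black: a black marker 16 by 134 by 17 mm lying on the table, to be left alone; origin at the centre of its underside
Mind the look-alikes: they are no part of the job. Leave any green look-alike of the part that bears spool_1_mid alone. What is shaped like the part that bears spool_5_mid but turquoise is not meant.

How it is judged:
By the outcome, as a careful person would: the job done as asked, in the order asked, and still so for the second after the job is handed in, with the robot touching nothing.
Of spool_1, spool_2, spool_3, spool_4, spool_5 only 3 to 5 are there at a start; the rules pass over those that are not, and their reading is None.
At some moment in a run one of divider, spool_1, spool_2, spool_3, spool_4, spool_5 may be knocked a few centimetres aside while the robot is not near it.
It also fails if it takes over 210 s, if anything falls off the work surface, if the arm or the gripper's body presses on something with over 40 N, if the wrist force passes 120 N, or if a joint passes its speed limit or range.

## Robot

A 6-joint arm with a two-finger parallel gripper is mounted at the origin on a cart in front of the work surface, level with it; the furniture and walls round the work are solid. World frame = base frame: x ahead of the robot, y to its left, z up, the work surface at z = 0. Lengths are in mm, angles in rad, forces in N, time in s.
With the tool pointing down it reaches from about 350 to 975 mm from the base axis. Payload 7.1 kg.
Tool frame: the origin (TCP) lies at the very end of the fingers, on their centre line; the grasp point (between the pads) lies 19 mm behind it; z points along the fingers, y is the line along which they close (so a half turn about z gives the same grasp; the last joint's range is limited). The gripper opens to 88 mm and grips with 3 to 60 N. Pads are 20 mm wide; open, the fingers measure 115 mm over their backs; the gripper's body (75 mm by 178 mm) begins 61 mm behind the grasp point.
Start: joints at [1.098, 0.423, 1.63, -0, 1.089, -0.019], TCP at [273.957, 561.74, 222.675] pointing down, gripper open.
Joint ranges: [-3, 3], [-0.9, 2.11], [0.09, 2.58], [-1.31, 4.45], [0.11, 2.69], [-2.54, 2.54]. Speed limits (rad/s): [2.39, 2.39, 3.01, 3.14, 3.14, 3.14].

## Interface

Orientations are given as a rotation vector (axis times angle).
In Python, from workcell import * gives the robot as it stands.
- The arm moves only by the tool step_arm, never from a script. Its argument "deltas" is a list of rows, each a list of 3 entries, a list of its own where there are three numbers: the shift along the tool's x, y, z in units of 300 mm (1.0 is 300 mm), then the turn, a rotation vector about the tool's x, y, z in units of 1.5 rad (1.0 is 1.5 rad), then the gripper command: -1 is shut, 1 is fully open, values between are in proportion. In form: [[[dx, dy, dz], [rx, ry, rz], gripper], ...]. A call has 1 to 20 rows; each row is the pose to reach, as a shift and turn from the pose commanded when the call began, along the tool's axes at that moment; what a row does not reach only later rows make up. A row lasts 1/12 s, in which the tool goes at most 41.7 mm and 7.16 degrees, less where a joint would pass 70% of its speed; a pose out of reach is approached as far as the arm can. A call with a number of a shift or a turn outside -1 to 1 is refused whole. A call with a gripper value outside its range is refused whole. The fingers move at their own pace and stop on an object; the grip force is fixed at half the most. Time passes only in rows, so rows that repeat a pose let the fingers close. It gives the time, the measured TCP pose, the force, the opening and the grip force at its end, in the units of the state.
- get_obs(): the state, without advancing time (a new reading comes with each control period).
- get_image(name): name is "scene" or "top"; returns a dict with "pixels" (480x640x3 uint8, red, green, blue), "fx", "fy", "cx", "cy" (pixels), "dist_coeffs" ([k1, k2, p1, p2, k3] as OpenCV has them; the pictures are not rectified), "T" (4x4, takes a point from camera to world coordinates). Camera axes: x right, y down, z forward; pixel columns grow to the right and rows downward; lengths in mm; the calibration is good to about 2 mm. A picture is of the moment at which its call begins. There is no depth.
- close_job(): hands the job in; it is judged then, once.
The state is a dict: "t": time; "qpos": joint angles; "qvel": joint speeds; "joint_torque": joint torques, N m; "ee_pos": TCP position; "orientation": TCP orientation; "ft_force": force on the tool from outside, world axes, zero at the start; "moment": the same for the moment, N m; "width": finger opening in mm; "grasp_force": force on a finger pad.
Only numpy, scipy, OpenCV 4.12 (cv2) and the standard library are available. Lean on these libraries where they do the work, as an engineer would, in place of code of your own. Each camera call takes 0.05 s, during which the arm holds its last target. There are 200 camera calls.

## Working session

There is one attempt and no reset: what is moved stays moved. The work goes in short steps, Python scripts to look and compute and a tool call to move; the robot and the scene stay as the last step left them, time stands still between calls to the robot, and variables do not carry over. Pictures are saved under pics/ and viewed, at most 14 in all, crops included, and the job is handed in when it is done.

Besides the shell and the picture viewer there is one more tool, called after ">>>" by a JSON object that holds its "method" and its "body". step_arm: Moves the arm, as the interface text tells. Its arguments: {"type":"object","properties":{"deltas":{"type":"array","items":{"type":"array"}}},"required":["deltas"]}

```bash
mkdir -p pics; ls; python3 - <<'E'
from workcell import *
import cv2
o=get_obs(); print({k:o[k] for k in('t','ee_pos','orientation','width','ft_force')})
for n in('scene','top'):
    i=get_image(n); cv2.imwrite(f'pics/{n}0.png',i['pixels'][:,:,::-1]); print(n,i['fx'],i['fy'],i['cx'],i['cy'],i['dist_coeffs']); print(i['T'])
E
```

```text
pics
{'t': 0.0, 'ee_pos': array([273.71352363, 561.27643323, 221.92967014]), 'orientation': array([-7.06600898e-01, -3.06072254e+00,  2.25698348e-03]), 'width': 87.81287034187427, 'ft_force': array([ 0.07004316,  0.01289936, -0.78813316])}
scene 475.6261149466202 475.6261149466202 318.7699161058426 242.60134950324164 [0.00919523 0.         0.         0.         0.        ]
[[ 7.58965872e-01 -3.43666452e-01  5.53049885e-01 -1.09266986e+01]
 [-6.51130104e-01 -4.01399379e-01  6.44133625e-01 -8.65385508e+02]
 [ 6.26762738e-04 -8.48982867e-01 -5.28420002e-01  6.00742669e+02]
 [ 0.00000000e+00  0.00000000e+00  0.00000000e+00  1.00000000e+00]]
top 530.3136017428099 530.3136017428099 316.9478451311552 239.01548974025116 [-0.1465616  0.         0.         0.         0.       ]
[[-5.61955024e-03 -9.92511122e-01  1.22024974e-01  3.82798610e+02]
 [-9.99848710e-01  3.56803251e-03 -1.70242865e-02 -2.27162149e+02]
 [ 1.64614046e-02 -1.22102181e-01 -9.92381015e-01  1.25438265e+03]
 [ 0.00000000e+00  0.00000000e+00  0.00000000e+00  1.00000000e+00]]
```

View pics/scene0.png

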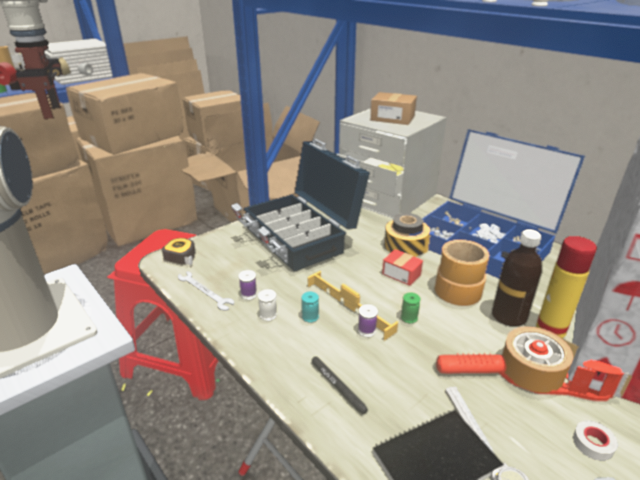

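View pics/top0.png

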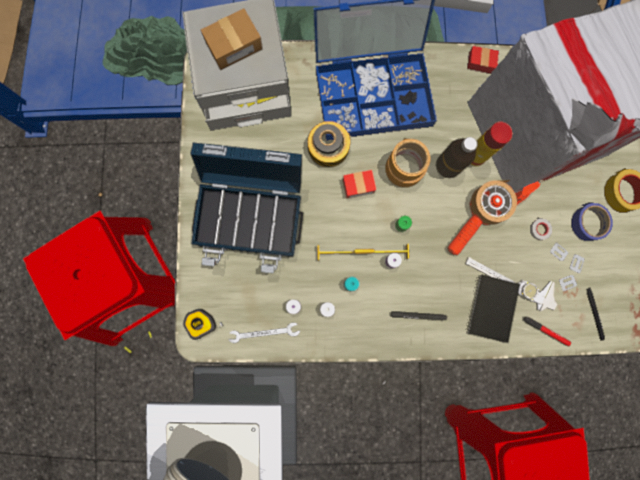

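Scene picture: violet spools at (248,284) and (368,320), a white/cream one at (267,304). Look-alikes are turquoise at (310,306) and green at (411,307); the divider runs (308,275)–(396,335), and the case is at (300,225) with its lid open. In the top picture the spools are at (293,306), (327,310) and (394,260).

```bash
cat > h.py <<'E'
from workcell import *
import cv2, numpy as np
from scipy.spatial.transform import Rotation as R
class V:
    def __init__(s,n):
        i=get_image(n); s.im=i['pixels']; s.K=np.array([[i['fx'],0,i['cx']],[0,i['fy'],i['cy']],[0,0,1]]); s.d=np.array(i['dist_coeffs'],float); s.T=np.array(i['T'])
        s.hsv=cv2.cvtColor(s.im,cv2.COLOR_RGB2HSV)
    def ray(s,uv):
        p=cv2.undistortPoints(np.array([[uv]],float),s.K,s.d)[0,0]; return s.T[:3,3],s.T[:3,:3]@np.array([p[0],p[1],1])
    def at(s,uv,z):
        o,d=s.ray(uv); return o+d*(z-o[2])/d[2]
    def proj(s,P):
        Q=(np.atleast_2d(P)-s.T[:3,3])@s.T[:3,:3]
        return cv2.projectPoints(Q,np.zeros(3),np.zeros(3),s.K,s.d)[0][:,0]
    def blobs(s,lo,hi,amin,roi=None):
        m=cv2.inRange(s.hsv,np.array(lo),np.array(hi)); 
        if roi: q=np.zeros_like(m); q[roi[1]:roi[3],roi[0]:roi[2]]=1; m=m*q
        n,l,st,c=cv2.connectedComponentsWithStats(m)
        return [(c[k].round(1),st[k]) for k in range(1,n) if st[k][4]>=amin],l
    def crop(s,f,x0,y0,x1,y1,k):
        cv2.imwrite(f,cv2.resize(s.im[y0:y1,x0:x1,::-1],None,fx=k,fy=k,interpolation=cv2.INTER_CUBIC))
def tri(v1,a,v2,b):
    o1,d1=v1.ray(a);o2,d2=v2.ray(b)
    A=np.c_[d1,-d2]; t=np.linalg.lstsq(A,o2-o1,rcond=None)[0]
    p,q=o1+d1*t[0],o2+d2*t[1]; return (p+q)/2,np.linalg.norm(p-q)
E
python3 - <<'E'
from h import *
s,t=V('scene'),V('top')
s.crop('pics/c1.png',225,135,375,270,4); t.crop('pics/c2.png',185,140,310,280,4); 
a=cv2.resize(t.im[215:330,270:420],None,fx=4,fy=4,interpolation=2); cv2.imwrite('pics/c3.png',a[:,:,::-1])
a=cv2.resize(s.im[255:350,230:430],None,fx=4,fy=4,interpolation=2); cv2.imwrite('pics/c4.png',a[:,:,::-1])
for n,v in(('s',s),('t',t)):
    print(n,'yellow',v.blobs((18,110,80),(32,255,255),15,(300,220,420,345))[0])
    print(n,'white',v.blobs((0,0,185),(179,45,255),15,(235,215,430,345))[0])
    print(n,'violet',v.blobs((125,70,40),(160,255,255),10,(235,215,430,345))[0])
E
```

```text
s yellow [(array([403.7, 243.5]), array([386, 229,  34,  27, 342], dtype=int32)), (array([336.8, 291. ]), array([308, 272,  53,  39, 600], dtype=int32)), (array([386.5, 327.3]), array([377, 317,  21,  22, 232], dtype=int32))]
s white [(array([330.2, 219.1]), array([324, 215,  13,   9,  21], dtype=int32)), (array([326.8, 295.1]), array([  235,   215,   195,   130, 14189], dtype=int32)), (array([248.4, 219.3]), array([245, 216,   8,   7,  19], dtype=int32)), (array([275.2, 220.3]), array([265, 216,  21,   9,  67], dtype=int32)), (array([307.4, 220.4]), array([299, 217,  20,   8,  53], dtype=int32)), (array([284.3, 227.7]), array([274, 224,  21,   8,  73], dtype=int32)), (array([318.6, 227.8]), array([310, 224,  20,   8,  53], dtype=int32)), (array([263.5, 230.8]), array([259, 227,  10,   8,  49], dtype=int32)), (array([294.8, 235.7]), array([285, 232,  19,   8,  52], dtype=int32)), (array([275.6, 243.8]), array([271, 240,  10,   9,  28], dtype=int32)), (array([396.2, 273. ]), array([386, 269,  21,   9, 103], dtype=int32))]
s violet [(array([247.8, 287.8]), array([241, 282,  14,  13, 14
[... 717 characters left out ...]
373, 284,  36,  20, 211], dtype=int32)), (array([314.8, 289.3]), array([307, 288,  16,   4,  25], dtype=int32)), (array([338.3, 300.7]), array([305, 288,  70,  29, 552], dtype=int32)), (array([261.9, 294. ]), array([259, 291,   8,   7,  19], dtype=int32)), (array([426.2, 293.6]), array([423, 291,   7,   5,  16], dtype=int32)), (array([289.4, 303.4]), array([268, 292,  33,  22, 228], dtype=int32)), (array([356.7, 314. ]), array([339, 309,  40,  11, 131], dtype=int32)), (array([282.3, 330.6]), array([258, 323,  43,  14, 222], dtype=int32)), (array([243.3, 334.5]), array([235, 326,  22,  17, 138], dtype=int32)), (array([419.2, 336.2]), array([415, 334,   9,   5,  17], dtype=int32))]
t violet []
```

View pics/c1.png

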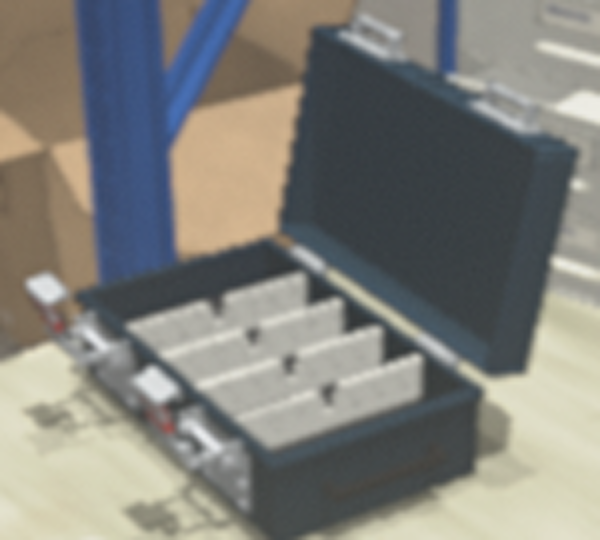

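View pics/c2.png

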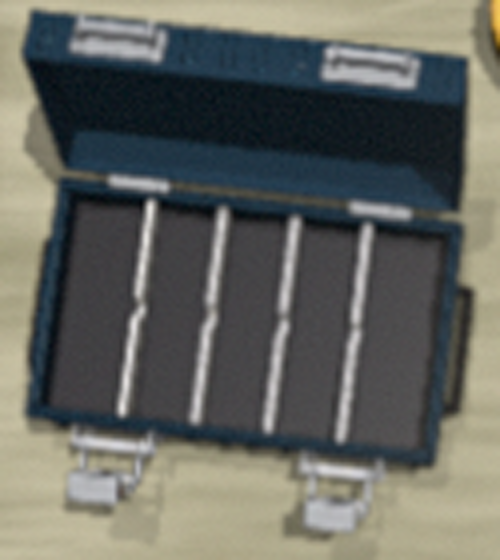

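View pics/c3.png

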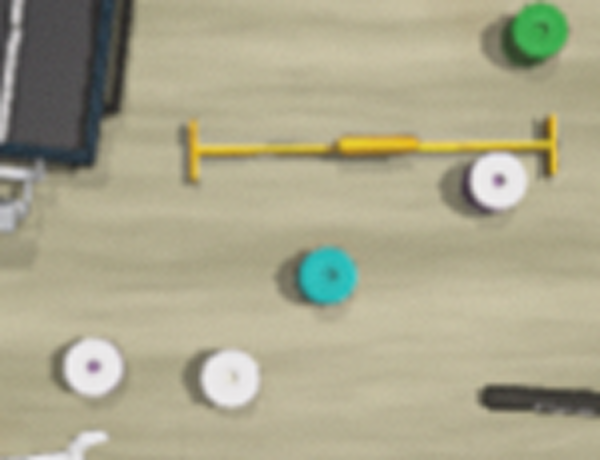

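View pics/c4.png

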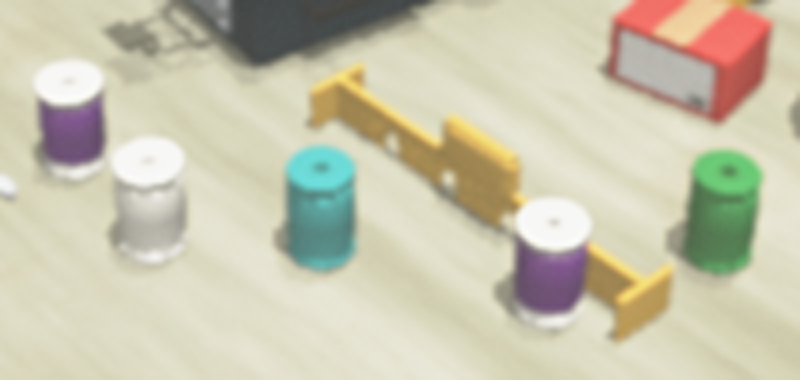

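c1/c2 show the case with four cross walls. In c2 the rear wall tops are at (152,200)…(368,225) and the front ones at (122,415)…(341,441). The lid is open and the claws lie out. c3/c4 confirm the targets:
- Violet at top (293,306) and (394,260), and white at (327,310), fit the spools asked for.
- Turquoise (351,284) and green (404,223) are the look-alikes.
- One violet spool stands close beside the divider.

```bash
python3 - <<'E'
from h import *
s,t=V('scene'),V('top')
f=lambda x0,y0:(lambda p:(x0+(p[0]+.5)/4-.5,y0+(p[1]+.5)/4-.5))
c1,c2,c3,c4=f(225,135),f(185,140),f(270,215),f(230,255)
def T(n,b,a):
    p,e=tri(t,a,s,b); print(n,p.round(1),'gap',round(e,1))
# case model pts (x,y,z): scene px, top px
M=[((63,63),56,(305,273),(152,200)),((63,21),56,(342,300),(224,208)),((63,-21),56,(381,327),(296,217)),((63,-63),56,(422,356),(368,225)),
((-63,63),56,None,(122,415)),((-63,21),56,None,(195,423)),((-63,-21),56,None,(268,431)),((-63,-63),56,None,(341,441)),
((-68,116),60,(80,292),(27,415)),((68,-116),60,(480,390),(463,225)),((-68,-116),60,(265,462),(433,463)),((68,116),60,(280,240),(62,180))]
for m,z,b,a in M:
    if b: T(m,c1(b),c2(a))
def fit(L):
    A=np.array([m for m,_ in L],float);B=np.array([w[:2] for _,w in L]);a0,b0=A.mean(0),B.mean(0)
    U,S,Vt=np.linalg.svd((A-a0).T@(B-b0));Rm=Vt.T@U.T; tt=b0-Rm@a0
    print('case xy',tt.round(1),'yaw',np.arctan2(Rm[1,0],Rm[0,0]).round(4),'res',np.abs(A@Rm.T+tt-B).max(0).round(1))
fit([(m,t.at(c2(a),z)) for m,z,b,a in M]); fit([(m,s.at(c1(b),z)) for m,z,b,a in M if b])
fit([(m,tri(t,c2(a),s,c1(b))[0]) for m,z,b,a in M if b])
for n,a,b in(('L',(193,151),(337,78)),('R',(552,146),(643,284)),('grip',(378,144),(483,136))): 
    T('div '+n,c4(b),c3(a)); z=45 if n=='grip' else 26; print(t.at(c3(a),z).round(1),s.at(c4(b),z).round(1))
for n,a,b in(('violet near',(93,367),(69,82)),('white',(230,378),(149,160)),('violet div',(497,181),(552,223))):
    T(n,c4(b),c3(a)); print(t.at(c3(a),50).round(1),s.at(c4(b),50).round(1))
# check colours of white-ish body
for px in((267,310),(248,290),(368,326)): print(s.hsv[px[1],px[0]])
o=get_obs(); print(o['ee_pos'],R.from_rotvec(o['orientation']).as_matrix().round(3))
E
```

```text
(63, 63) [646.  -30.8  57. ] gap 0.9
(63, 21) [641.2 -72.6  56.5] gap 1.0
(63, -21) [ 635.9 -114.6   57.1] gap 1.8
(63, -63) [ 631.2 -156.2   57. ] gap 2.1
(-68, 116) [522.6  37.7  58.4] gap 4.1
(68, -116) [ 629.1 -209.7   59.4] gap 1.5
(-68, -116) [ 491.5 -192.4   60.7] gap 2.5
(68, 116) [661.7  20.2  55.5] gap 8.2
case xy [575.6 -85.7] yaw -0.1205 res [1.6 1.2]
case xy [576.6 -86.6] yaw -0.1333 res [2.7 8.3]
case xy [576.2 -85.7] yaw -0.1316 res [2.8 0.7]
div L [ 503.  -250.5   25.1] gap 1.0
[ 502.5 -250.2   26. ] [ 502.6 -251.8   26. ]
div R [ 504.7 -460.8   26.2] gap 0.5
[ 504.5 -460.7   26. ] [ 505.1 -460.9   26. ]
div grip [ 504.5 -356.3   48.2] gap 1.5
[ 504.2 -356.2   45. ] [ 508.1 -353.8   45. ]
violet near [ 378.4 -192.9   49.5] gap 1.3
[ 377.9 -192.6   50. ] [ 378.6 -194.    50. ]
white [ 371.9 -270.3   50.2] gap 1.4
[ 371.3 -269.9   50. ] [ 372.6 -270.4   50. ]
violet div [ 482.4 -424.    50. ] gap 0.8
[ 482.1 -423.8   50. ] [ 482.8 -424.2   50. ]
[ 25  18 189]
[143  74 120]
[145  82 122]
[273.87997924 561.59986236 222.40533901] [[-0.899  0.438 -0.   ]
 [ 0.438  0.899 -0.   ]
 [ 0.    -0.001 -1.   ]]
```

Measured: case at about (575.8, -85.9) with yaw -0.12, wall tops at 56–57, and spool tops at 50. Divider centre is (503.7, -355.6) with yaw +0.01 and cleat height about 26. All of this agrees with the sizes given. Next is the first move.

```bash
cat > plan.py <<'E'
# usage: plan.py x,y,z,yaw[,pitch] ... : rows for one call; last pose becomes the commanded one
import sys,json,os,numpy as np
from scipy.spatial.transform import Rotation as R
def pose(x,y,z,yaw,pitch=0):
    c,s=np.cos(yaw),np.sin(yaw)
    return np.array([x,y,z]),np.array([[-s,c,0],[c,s,0],[0,0,-1.]]).T@R.from_rotvec([pitch,0,0]).as_matrix()
def rows(start,targets):
    p0,R0=start
    for T in targets:
        p,Rm=pose(*T)
        d=(R0.T@(p-p0)/300).round(3); r=(R.from_matrix(R0.T@Rm).as_rotvec()/1.5).round(3)
        print(d.tolist(),r.tolist(),'' if max(abs(d).max(),abs(r).max())<=1 else 'TOO FAR', 'rows>=%.1f'%max(np.linalg.norm(d)*300/41.7,np.linalg.norm(r)*1.5/.125))
    return p0+R0@(d*300),R0@R.from_rotvec(r*1.5).as_matrix()
if __name__=='__main__':
    S='cmd.json'
    if os.path.exists(S): a=json.load(open(S)); st=(np.array(a[0]),np.array(a[1]))
    else: st=(np.array([273.957,561.74,222.675]),pose(0,0,0,1.117)[1])
    e=rows(st,[list(map(float,a.split(','))) for a in sys.argv[1:]])
    json.dump([e[0].tolist(),e[1].tolist()],open(S,'w'))
E
python3 - <<'E'
from workcell import *
from scipy.spatial.transform import Rotation as R
import numpy as np
m=R.from_rotvec(get_obs()['orientation']).as_matrix(); print(np.arctan2(m[1,1],m[0,1]))
E
python3 plan.py 350,256,222,0.7; python3 plan.py 430,-50,222,0.3;  python3 plan.py 503.7,-340,160,0.01; python3 plan.py 503.7,-355.6,100,0.01 503.7,-355.6,26,0.01
```

```text
1.1169816161102089
[-0.675, -0.805, 0.002] [0.0, 0.0, 0.278]  rows>=7.6
[-0.952, -0.453, 0.0] [0.0, 0.0, 0.267]  rows>=7.6
[-0.996, -0.051, 0.207] [0.0, 0.0, 0.193]  rows>=7.3
[-0.052, -0.0, 0.2] [0.0, 0.0, -0.0]  rows>=1.5
[-0.052, -0.0, 0.447] [0.0, 0.0, -0.0]  rows>=3.2
```

>>> {"method": "step_arm", "body": {"deltas": [[[-0.675,-0.805,0.002],[0,0,0.278],0],[[-0.675,-0.805,0.002],[0,0,0.278],0],[[-0.675,-0.805,0.002],[0,0,0.278],0],[[-0.675,-0.805,0.002],[0,0,0.278],0],[[-0.675,-0.805,0.002],[0,0,0.278],0],[[-0.675,-0.805,0.002],[0,0,0.278],0],[[-0.675,-0.805,0.002],[0,0,0.278],0],[[-0.675,-0.805,0.002],[0,0,0.278],0],[[-0.675,-0.805,0.002],[0,0,0.278],0],[[-0.675,-0.805,0.002],[0,0,0.278],0]]}}

```text
t: 1.13
ee_pos: [350.5, 255.1, 222.4]
orientation: [1.329, 2.846, 0.001]
ft_force: [0.9, -1.0, -0.3]
width: 44.0
grasp_force: 0.0
```

>>> {"method": "step_arm", "body": {"deltas": [[[-0.952,-0.453,0],[0,0,0.267],0],[[-0.952,-0.453,0],[0,0,0.267],0],[[-0.952,-0.453,0],[0,0,0.267],0],[[-0.952,-0.453,0],[0,0,0.267],0],[[-0.952,-0.453,0],[0,0,0.267],0],[[-0.952,-0.453,0],[0,0,0.267],0],[[-0.952,-0.453,0],[0,0,0.267],0],[[-0.952,-0.453,0],[0,0,0.267],0],[[-0.952,-0.453,0],[0,0,0.267],0],[[-0.952,-0.453,0],[0,0,0.267],0]]}}

```text
t: 1.97
ee_pos: [431.0, -50.2, 222.0]
orientation: [-1.868, -2.526, -0.001]
ft_force: [-0.8, 1.0, 1.0]
width: 43.8
grasp_force: 0.0
```

>>> {"method": "step_arm", "body": {"deltas": [[[-0.996,-0.051,0.207],[0,0,0.193],0],[[-0.996,-0.051,0.207],[0,0,0.193],0],[[-0.996,-0.051,0.207],[0,0,0.193],0],[[-0.996,-0.051,0.207],[0,0,0.193],0],[[-0.996,-0.051,0.207],[0,0,0.193],0],[[-0.996,-0.051,0.207],[0,0,0.193],0],[[-0.996,-0.051,0.207],[0,0,0.193],0],[[-0.996,-0.051,0.207],[0,0,0.193],0],[[-0.996,-0.051,0.207],[0,0,0.193],0],[[-0.996,-0.051,0.207],[0,0,0.193],0]]}}

```text
t: 2.8
ee_pos: [504.0, -338.3, 159.3]
orientation: [-2.208, -2.232, -0.0]
ft_force: [-1.1, 1.0, 1.0]
width: 43.6
grasp_force: 0.0
```

>>> {"method": "step_arm", "body": {"deltas": [[[-0.052,0,0.2],[0,0,0],0],[[-0.052,0,0.2],[0,0,0],0],[[-0.052,0,0.3],[0,0,0],0],[[-0.052,0,0.38],[0,0,0],0],[[-0.052,0,0.447],[0,0,0],0],[[-0.052,0,0.447],[0,0,0],0],[[-0.052,0,0.447],[0,0,0],-0.4],[[-0.052,0,0.447],[0,0,0],-0.6],[[-0.052,0,0.447],[0,0,0],-1],[[-0.052,0,0.447],[0,0,0],-1],[[-0.052,0,0.447],[0,0,0],-1],[[-0.052,0,0.447],[0,0,0],-1],[[-0.052,0,0.447],[0,0,0],-1],[[-0.052,0,0.447],[0,0,0],-1],[[-0.052,0,0.447],[0,0,0],-1]]}}

```text
t: 4.05
ee_pos: [504.1, -355.9, 26.5]
orientation: [2.21, 2.232, 0.0]
ft_force: [-0.4, 1.4, 5.6]
width: 9.8
grasp_force: 30.0
```

```bash
python3 plan.py 503.7,-355.6,126,0.01; python3 plan.py 530,-220,186,-0.05; python3 - <<'E'
from h import *
t=V('scene'); t.crop('pics/d1.png',290,240,420,350,4); print(get_obs()['width'],get_obs()['grasp_force'])
E
```

```text
[0.0, -0.0, -0.334] [0.0, 0.0, -0.0]  rows>=2.4
[0.451, 0.092, -0.2] [0.0, 0.0, 0.04]  rows>=3.6
9.536855032659663 30.00109165906906
```

View pics/d1.png

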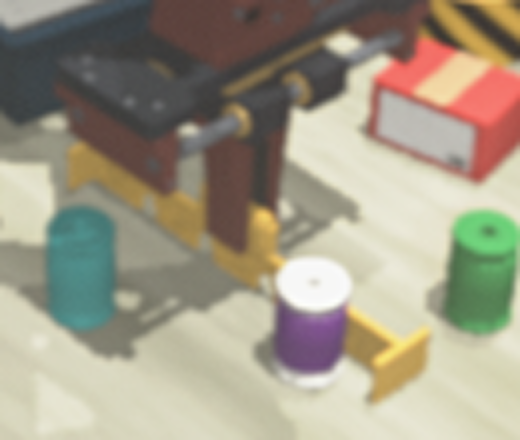

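The divider is gripped (width 9.8) with the tips just above the strip. Lifting.

>>> {"method": "step_arm", "body": {"deltas": [[[0,0,-0.08],[0,0,0],-1],[[0,0,-0.2],[0,0,0],-1],[[0,0,-0.334],[0,0,0],-1],[[0,0,-0.334],[0,0,0],-1],[[0,0,-0.334],[0,0,0],-1]]}}

```text
t: 4.52
ee_pos: [505.1, -356.7, 128.4]
orientation: [2.207, 2.229, 0.001]
ft_force: [-0.3, 0.2, -1.3]
width: 9.5
grasp_force: 30.0
```

>>> {"method": "step_arm", "body": {"deltas": [[[0.1,0.02,-0.1],[0,0,0.01],-1],[[0.2,0.04,-0.2],[0,0,0.02],-1],[[0.3,0.06,-0.2],[0,0,0.03],-1],[[0.4,0.08,-0.2],[0,0,0.04],-1],[[0.451,0.092,-0.2],[0,0,0.04],-1],[[0.451,0.092,-0.2],[0,0,0.04],-1]]}}

```text
t: 5.02
ee_pos: [529.3, -216.8, 184.3]
orientation: [-2.271, -2.166, 0.001]
ft_force: [-0.3, -0.1, -1.2]
width: 9.5
grasp_force: 30.0
```

```bash
python3 plan.py 575.8,-85.9,130,-0.12 
```

```text
[0.454, 0.13, 0.187] [0.0, 0.0, 0.047]  rows>=3.7
```

>>> {"method": "step_arm", "body": {"deltas": [[[0.1,0.03,0],[0,0,0.01],-1],[[0.2,0.06,0],[0,0,0.02],-1],[[0.3,0.09,0.05],[0,0,0.03],-1],[[0.4,0.11,0.1],[0,0,0.04],-1],[[0.454,0.13,0.187],[0,0,0.047],-1],[[0.454,0.13,0.187],[0,0,0.047],-1],[[0.454,0.13,0.187],[0,0,0.047],-1],[[0.454,0.13,0.187],[0,0,0.047],-1]]}}

```text
t: 5.68
ee_pos: [575.4, -87.1, 129.4]
orientation: [-2.351, -2.083, 0.002]
ft_force: [0.7, -0.2, -1.5]
width: 10.2
grasp_force: 30.0
```

```bash
python3 - <<'E'
from h import *
s=V('scene');t=V('top')
b=np.hstack([cv2.resize(v.im[y0:y0+140,x0:x0+130],None,fx=3,fy=3,interpolation=2) for v,x0,y0 in((s,230,140),(t,182,135))])
cv2.imwrite('pics/d2.png',b[:,:,::-1])
for v,r in((s,(230,140,380,290)),(t,(180,130,310,290))): print(v.blobs((18,110,80),(32,255,255),8,r)[0])
E
```

```text
[(array([287.4, 151.7]), array([282, 150,  12,   4,  18], dtype=int32)), (array([294.8, 199. ]), array([263, 176,  61,  47, 624], dtype=int32))]
[(array([308.5, 142.1]), array([307, 133,   3,  19,  35], dtype=int32)), (array([202. , 209.8]), array([194, 205,  20,   8,  79], dtype=int32)), (array([278.6, 219. ]), array([254, 212,  41,  18, 188], dtype=int32))]
```

View pics/d2.png

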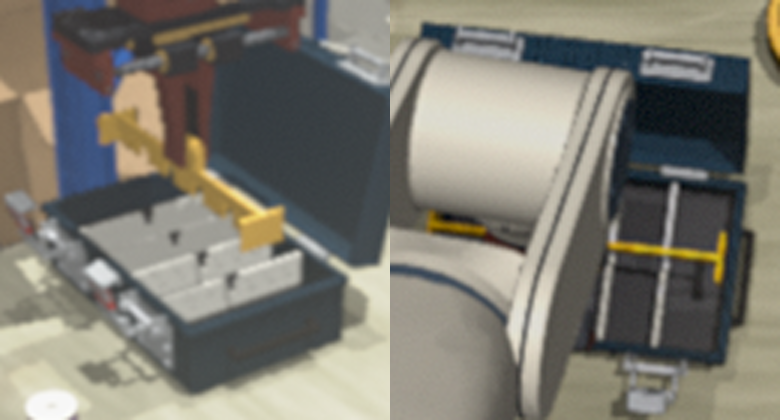

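```bash
python3 plan.py 575.8,-85.9,90,-0.12 575.8,-85.9,70,-0.12 575.8,-85.9,58,-0.12 575.8,-85.9,55.5,-0.12; python3 - <<'E'
from h import *
s=V('scene');t=V('top')
c,sn=np.cos(-.12),np.sin(-.12)
def case(p): d=p[:2]-[575.8,-85.9]; return (round(c*d[0]+sn*d[1],1),round(-sn*d[0]+c*d[1],1),round(p[2],1))
a,b=(292,220.3),(317.2,211.5)
p,e=tri(t,a,s,b); print(case(p),e, case(t.at(a,129.5)),case(s.at(b,129.5)))
# left cleat
a=(182+(430-390+.5)/3-.5,135+222.5/3-.5); b=(230+118.5/3-.5,140+114/3-.5); p,e=tri(t,a,s,b); print(case(p),e,case(t.at(a,129.5)),case(s.at(b,129.5)))
E
```

```text
[0.0, -0.0, 0.133] [0.0, 0.0, -0.0]  rows>=1.0
[0.0, -0.0, 0.2] [0.0, 0.0, -0.0]  rows>=1.4
[0.0, -0.0, 0.24] [0.0, 0.0, -0.0]  rows>=1.7
[0.0, -0.0, 0.248] [0.0, 0.0, -0.0]  rows>=1.8
(np.float64(-0.9), np.float64(-108.0), np.float64(128.0)) 0.10130291833354632 (np.float64(-1.1), np.float64(-108.1), np.float64(129.5)) (np.float64(-2.5), np.float64(-110.4), np.float64(129.5))
(np.float64(0.4), np.float64(104.5), np.float64(126.1)) 0.3480150661593592 (np.float64(-0.0), np.float64(103.6), np.float64(129.5)) (np.float64(-3.3), np.float64(97.6), np.float64(129.5))
```

>>> {"method": "step_arm", "body": {"deltas": [[[0.005,0,0.06],[0,0,0],-1],[[0.005,0,0.12],[0,0,0],-1],[[0.005,0,0.14],[0,0,0],-1],[[0.005,0,0.16],[0,0,0],-1],[[0.005,0,0.18],[0,0,0],-1],[[0.005,0,0.195],[0,0,0],-1],[[0.005,0,0.195],[0,0,0],-1]]}}

```text
t: 6.47
ee_pos: [575.8, -84.7, 71.1]
orientation: [-2.351, -2.083, 0.001]
ft_force: [-0.4, -0.4, -1.5]
width: 10.0
grasp_force: 30.0
```

>>> {"method": "step_arm", "body": {"deltas": [[[0,0,0.01],[0,0,0],-1],[[0,0,0.02],[0,0,0],-1],[[0,0,0.03],[0,0,0],-1],[[0,0,0.036],[0,0,0],-1],[[0,0,0.042],[0,0,0],-1],[[0,0,0.047],[0,0,0],-1],[[0,0,0.05],[0,0,0],-1],[[0,0,0.05],[0,0,0],-1]]}}

```text
t: 7.13
ee_pos: [576.2, -84.6, 56.5]
orientation: [2.351, 2.083, 0.0]
ft_force: [1.6, 0.1, -0.4]
width: 9.6
grasp_force: 30.0
```

>>> {"method": "step_arm", "body": {"deltas": [[[0,0,0.004],[0,0,0],-1],[[0,0,0.008],[0,0,0],-1],[[0,0,0.01],[0,0,0],-1],[[0,0,0.01],[0,0,0],-1]]}}

```text
t: 7.47
ee_pos: [576.4, -84.6, 56.5]
orientation: [2.351, 2.083, 0.001]
ft_force: [-8.3, 2.1, 27.4]
width: 9.9
grasp_force: 30.0
```

>>> {"method": "step_arm", "body": {"deltas": [[[0,0,-0.01],[0,0,0],-1],[[0,0,-0.01],[0,0,0],-0.4],[[0,0,-0.01],[0,0,0],-0.4],[[0,0,-0.01],[0,0,0],-0.4],[[0,0,-0.01],[0,0,0],-0.4],[[0,0,-0.1],[0,0,0],-0.4],[[0,0,-0.2],[0,0,0],-0.4],[[0,0,-0.3],[0,0,0],-0.4],[[0,-0.1,-0.35],[0,0,0],-0.4],[[0,-0.2,-0.4],[0,0,0],-0.4],[[0,-0.3,-0.4],[0,0,0],0],[[0,-0.4,-0.4],[0,0,0],0.4],[[0,-0.4,-0.4],[0,0,0],0.4]]}}

```text
t: 8.55
ee_pos: [450.8, -69.2, 172.6]
orientation: [-2.348, -2.081, 0.006]
ft_force: [0.4, -0.0, -1.2]
width: 42.9
grasp_force: 0.0
```

```bash
python3 - <<'E'
from h import *
s=V('scene');t=V('top'); s.crop('pics/d3.png',230,140,360,270,4)
print(s.blobs((125,70,40),(160,255,255),10,(200,215,430,345))[0], t.blobs((0,0,185),(179,40,255),100,(235,215,430,345))[0])
E
# commanded pose now, from the rows written
python3 - <<'E'
import sys; sys.path.insert(0,'.')
from plan import *
p,Rm=pose(575.8,-85.9,130,-.12)
p=p+Rm@np.array([.005,-.4,.245+.01-.4])*300
json.dump([p.tolist(),Rm.tolist()],open('cmd.json','w')); print(p)
E
```

```text
[(array([247.9, 287.8]), array([241, 281,  14,  14, 151], dtype=int32)), (array([367.8, 324.7]), array([361, 319,  14,  13, 147], dtype=int32))] [(array([394.7, 259.3]), array([388, 252,  15,  15, 156], dtype=int32)), (array([293. , 306.2]), array([287, 299,  14,  15, 147], dtype=int32)), (array([327.5, 309. ]), array([321, 302,  14,  15, 163], dtype=int32)), (array([288.9, 329.8]), array([277, 323,  23,  13, 123], dtype=int32))]
[456.84253201 -70.04532217 173.5       ]
```

View pics/d3.png

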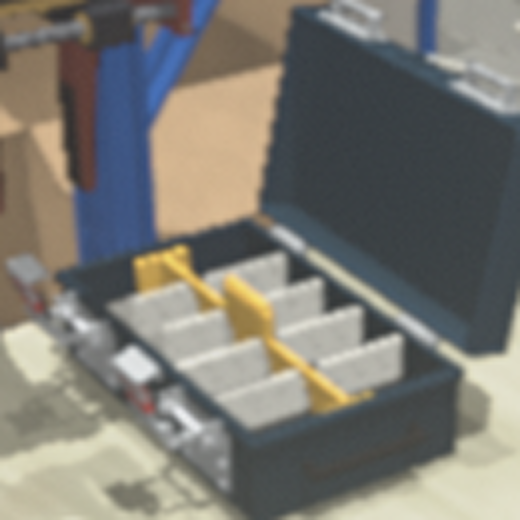

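Every tooth is home: the strip lies flush with the wall tops, grip at d3 (248,305). The spools haven't moved. Next, spool 1, the violet one at (378, -193).

```bash
python3 plan.py 378.2,-192.8,120,-1.6; python3 plan.py 378.2,-192.8,60,-1.6 378.2,-192.8,33,-1.6; python3 plan.py 378.2,-192.8,150,-1.6; python3 plan.py 532.7,-168.6,150,-1.69; python3 plan.py 532.7,-168.6,63.5,-1.69
```

```text
[-0.438, -0.211, 0.178] [0.0, 0.0, 0.987]  rows>=11.8
[-0.0, -0.0, 0.2] [0.0, 0.0, -0.0]  rows>=1.4
[-0.0, -0.0, 0.29] [0.0, 0.0, -0.0]  rows>=2.1
[-0.0, -0.0, -0.39] [0.0, 0.0, -0.0]  rows>=2.8
[0.512, -0.096, 0.0] [0.0, 0.0, 0.06]  rows>=3.7
[0.0, -0.0, 0.289] [0.0, 0.0, -0.0]  rows>=2.1
```

>>> {"method": "step_arm", "body": {"deltas": [[[-0.438,-0.211,0],[0,0,0.987],0.4],[[-0.438,-0.211,0],[0,0,0.987],0.4],[[-0.438,-0.211,0.05],[0,0,0.987],0.4],[[-0.438,-0.211,0.1],[0,0,0.987],0.4],[[-0.438,-0.211,0.178],[0,0,0.987],0.4],[[-0.438,-0.211,0.178],[0,0,0.987],0.4],[[-0.438,-0.211,0.178],[0,0,0.987],0.4],[[-0.438,-0.211,0.178],[0,0,0.987],0.4],[[-0.438,-0.211,0.178],[0,0,0.987],0.4],[[-0.438,-0.211,0.178],[0,0,0.987],0.4],[[-0.438,-0.211,0.178],[0,0,0.987],0.4],[[-0.438,-0.211,0.178],[0,0,0.987],0.4],[[-0.438,-0.211,0.178],[0,0,0.987],0.4],[[-0.438,-0.211,0.178],[0,0,0.987],0.4],[[-0.438,-0.211,0.178],[0,0,0.987],0.4]]}}

```text
t: 9.9
ee_pos: [379.0, -193.3, 119.9]
orientation: [3.141, -0.043, 0.0]
ft_force: [-0.2, 1.2, 0.0]
width: 61.7
grasp_force: 0.0
```

>>> {"method": "step_arm", "body": {"deltas": [[[0,0,0.1],[0,0,0],0.4],[[0,0,0.2],[0,0,0],0.4],[[0,0,0.29],[0,0,0],0.4],[[0,0,0.29],[0,0,0],0.4],[[0,0,0.29],[0,0,0],-0.1],[[0,0,0.29],[0,0,0],-0.2],[[0,0,0.29],[0,0,0],-0.4],[[0,0,0.29],[0,0,0],-1],[[0,0,0.29],[0,0,0],-1],[[0,0,0.29],[0,0,0],-1],[[0,0,0.29],[0,0,0],-1],[[0,0,0.29],[0,0,0],-1]]}}

```text
t: 10.9
ee_pos: [379.1, -193.4, 34.1]
orientation: [3.14, -0.047, 0.003]
ft_force: [-0.3, 0.7, 8.8]
width: 31.8
grasp_force: 29.7
```

>>> {"method": "step_arm", "body": {"deltas": [[[0,0,-0.1],[0,0,0],-1],[[0,0,-0.2],[0,0,0],-1],[[0,0,-0.3],[0,0,0],-1],[[0,0,-0.39],[0,0,0],-1],[[0,0,-0.39],[0,0,0],-1],[[0,0,-0.39],[0,0,0],-1]]}}

```text
t: 11.4
ee_pos: [379.2, -193.5, 151.6]
orientation: [3.139, -0.047, 0.006]
ft_force: [-0.9, 0.1, -0.9]
width: 31.9
grasp_force: 29.6
```

>>> {"method": "step_arm", "body": {"deltas": [[[0.12,-0.02,0],[0,0,0.015],-1],[[0.24,-0.04,0],[0,0,0.03],-1],[[0.36,-0.06,0],[0,0,0.045],-1],[[0.45,-0.08,0],[0,0,0.06],-1],[[0.512,-0.096,0],[0,0,0.06],-1],[[0.512,-0.096,0],[0,0,0.06],-1],[[0.512,-0.096,0],[0,0,0.06],-1],[[0.512,-0.096,0],[0,0,0.06],-1]]}}

```text
t: 12.07
ee_pos: [530.6, -168.5, 148.6]
orientation: [-3.135, 0.188, 0.005]
ft_force: [-0.3, 0.7, 0.3]
width: 31.7
grasp_force: 29.6
```

>>> {"method": "step_arm", "body": {"deltas": [[[0,0,0.08],[0,0,0],-1],[[0,0,0.16],[0,0,0],-1],[[0,0,0.2],[0,0,0],-1],[[0,0,0.23],[0,0,0],-1],[[0,0,0.26],[0,0,0],-1],[[0,0,0.28],[0,0,0],-1],[[0,0,0.289],[0,0,0],-1],[[0,0,0.289],[0,0,0],-1]]}}

```text
t: 12.73
ee_pos: [533.2, -168.8, 64.0]
orientation: [-3.136, 0.189, -0.001]
ft_force: [-1.0, 0.9, 0.5]
width: 31.5
grasp_force: 29.7
```

```bash
python3 plan.py 532.7,-168.6,170,-1.69; python3 plan.py 371.9,-270.2,120,-1.69; python3 plan.py 371.9,-270.2,33,-1.69;python3 plan.py 371.9,-270.2,150,-1.69;python3 plan.py 543.2,-81.2,150,-1.69
```

```text
[0.0, -0.0, -0.355] [0.0, 0.0, -0.0]  rows>=2.6
[-0.492, 0.4, 0.166] [0.0, 0.0, -0.0]  rows>=4.7
[0.0, -0.0, 0.29] [0.0, 0.0, -0.0]  rows>=2.1
[0.0, -0.0, -0.39] [0.0, 0.0, -0.0]  rows>=2.8
[0.492, -0.694, 0.0] [0.0, 0.0, -0.0]  rows>=6.1
```

>>> {"method": "step_arm", "body": {"deltas": [[[0,0,0.002],[0,0,0],-0.1],[[0,0,0.002],[0,0,0],-0.1],[[0,0,0.002],[0,0,0],-0.1],[[0,0,-0.05],[0,0,0],-0.1],[[0,0,-0.15],[0,0,0],-0.1],[[0,0,-0.25],[0,0,0],0],[[0,0,-0.355],[0,0,0],0.4],[[0,0,-0.355],[0,0,0],0.4],[[0,0,-0.355],[0,0,0],0.4]]}}

```text
t: 13.48
ee_pos: [533.9, -169.3, 171.8]
orientation: [3.135, -0.189, 0.007]
ft_force: [0.4, -0.7, 0.4]
width: 59.8
grasp_force: 0.0
```

>>> {"method": "step_arm", "body": {"deltas": [[[-0.1,0.08,0],[0,0,0],0.4],[[-0.2,0.16,0],[0,0,0],0.4],[[-0.3,0.24,0.04],[0,0,0],0.4],[[-0.4,0.32,0.1],[0,0,0],0.4],[[-0.492,0.4,0.166],[0,0,0],0.4],[[-0.492,0.4,0.166],[0,0,0],0.4],[[-0.492,0.4,0.166],[0,0,0],0.4]]}}

```text
t: 14.07
ee_pos: [368.9, -270.0, 118.1]
orientation: [-3.133, 0.194, 0.006]
ft_force: [0.8, 0.5, 0.9]
width: 61.4
grasp_force: 0.0
```

```bash
python3 - <<'E'
from h import *
s=V('scene');t=V('top')
print('violet',s.blobs((125,70,40),(160,255,255),10,(200,180,430,345))[0]); print(t.blobs((0,0,185),(179,40,255),100,(190,180,430,325))[0])
g=cv2.resize(s.im[195:345,240:400],None,fx=4,fy=4,interpolation=2); cv2.imwrite('pics/e1.png',g[:,:,::-1])
E
```

```text
violet [(array([301.2, 242.6]), array([294, 237,  13,  11,  62], dtype=int32)), (array([367.9, 324.6]), array([361, 318,  14,  14, 143], dtype=int32))]
[(array([281.7, 237.2]), array([275, 230,  14,  15, 150], dtype=int32)), (array([394.6, 259.2]), array([388, 252,  14,  15, 164], dtype=int32)), (array([301.6, 298.4]), array([279, 271,  46,  54, 228], dtype=int32)), (array([308.7, 300.2]), array([288, 274,  42,  51, 222], dtype=int32)), (array([338.6, 307.1]), array([ 309,  280,   63,   45, 1831], dtype=int32))]
```

View pics/e1.png

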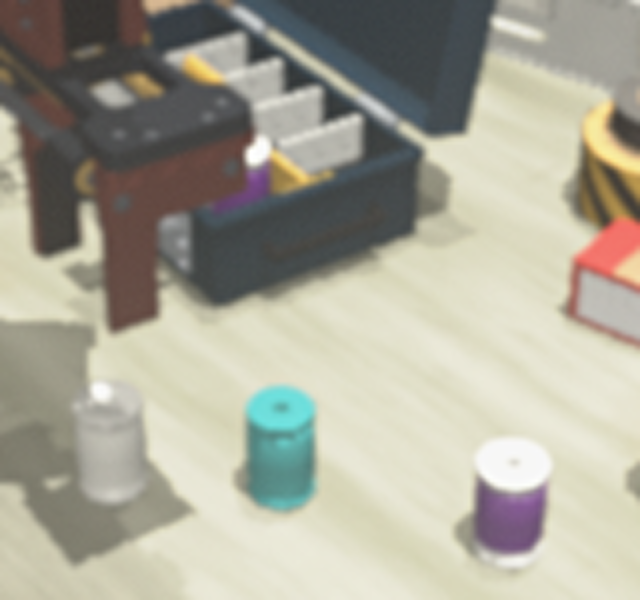

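The first spool stands in its compartment at e1 (250,175). The white one is still at scene (267,305).

>>> {"method": "step_arm", "body": {"deltas": [[[0,0,0.1],[0,0,0],0.4],[[0,0,0.2],[0,0,0],0.4],[[0,0,0.29],[0,0,0],0.4],[[0,0,0.29],[0,0,0],0.4],[[0,0,0.29],[0,0,0],-0.1],[[0,0,0.29],[0,0,0],-0.2],[[0,0,0.29],[0,0,0],-0.4],[[0,0,0.29],[0,0,0],-1],[[0,0,0.29],[0,0,0],-1],[[0,0,0.29],[0,0,0],-1],[[0,0,0.29],[0,0,0],-1],[[0,0,0.29],[0,0,0],-1]]}}

```text
t: 15.17
ee_pos: [372.6, -270.9, 34.2]
orientation: [3.135, -0.189, 0.003]
ft_force: [0.8, 1.4, 8.4]
width: 31.6
grasp_force: 29.7
```

>>> {"method": "step_arm", "body": {"deltas": [[[0,0,-0.1],[0,0,0],-1],[[0,0,-0.2],[0,0,0],-1],[[0,0,-0.3],[0,0,0],-1],[[0,0,-0.39],[0,0,0],-1],[[0,0,-0.39],[0,0,0],-1],[[0,0,-0.39],[0,0,0],-1]]}}

```text
t: 15.67
ee_pos: [372.5, -271.0, 151.7]
orientation: [3.134, -0.189, 0.005]
ft_force: [-0.1, 0.4, -1.5]
width: 31.8
grasp_force: 29.6
```

>>> {"method": "step_arm", "body": {"deltas": [[[0.1,-0.14,0],[0,0,0],-1],[[0.18,-0.254,0],[0,0,0],-1],[[0.26,-0.367,0],[0,0,0],-1],[[0.34,-0.48,0],[0,0,0],-1],[[0.4,-0.564,0],[0,0,0],-1],[[0.45,-0.635,0],[0,0,0],-1],[[0.48,-0.68,0],[0,0,0],-1],[[0.492,-0.694,0],[0,0,0],-1],[[0.492,-0.694,0],[0,0,0],-1],[[0.492,-0.694,0],[0,0,0],-1],[[0.492,-0.694,0],[0,0,0],-1]]}}

```text
t: 16.58
ee_pos: [541.9, -82.1, 149.4]
orientation: [3.136, -0.19, -0.003]
ft_force: [0.1, 0.9, -0.3]
width: 31.5
grasp_force: 29.6
```

>>> {"method": "step_arm", "body": {"deltas": [[[0,0,0.08],[0,0,0],-1],[[0,0,0.16],[0,0,0],-1],[[0,0,0.2],[0,0,0],-1],[[0,0,0.23],[0,0,0],-1],[[0,0,0.26],[0,0,0],-1],[[0,0,0.28],[0,0,0],-1],[[0,0,0.289],[0,0,0],-1],[[0,0,0.289],[0,0,0],-1]]}}

```text
t: 17.25
ee_pos: [543.9, -81.2, 63.9]
orientation: [-3.136, 0.189, -0.002]
ft_force: [-1.4, -0.2, -0.4]
width: 31.4
grasp_force: 29.7
```

```bash
python3 plan.py 543.2,-81.2,63.5,-1.69;python3 plan.py 543.2,-81.2,170,-1.69; python3 plan.py 482.4,-320,170,-1.69;  python3 plan.py 482.4,-424,110,-1.69; python3 plan.py 482.4,-424,33,-1.69; python3 plan.py 482.4,-424,150,-1.69; python3 plan.py 500,-210,160,-1.69; python3 plan.py 553.8,6.1,150,-1.69; python3 plan.py 553.8,6.1,63.5,-1.69
```

```text
[0.0, 0.0, 0.289] [0.0, 0.0, -0.0]  rows>=2.1
[0.0, 0.0, -0.355] [0.0, 0.0, -0.0]  rows>=2.6
[-0.106, 0.815, -0.0] [0.0, 0.0, -0.0]  rows>=5.9
[0.041, 0.344, 0.2] [0.0, 0.0, -0.0]  rows>=2.9
[0.0, -0.0, 0.256] [0.0, 0.0, -0.0]  rows>=1.8
[0.0, -0.0, -0.39] [0.0, 0.0, -0.0]  rows>=2.8
[-0.027, -0.715, -0.033] [0.0, 0.0, -0.0]  rows>=5.2
[0.092, -0.737, 0.033] [0.0, 0.0, -0.0]  rows>=5.3
[0.0, 0.0, 0.289] [0.0, 0.0, -0.0]  rows>=2.1
```

>>> {"method": "step_arm", "body": {"deltas": [[[0,0,0.002],[0,0,0],-0.1],[[0,0,0.002],[0,0,0],-0.1],[[0,0,0.002],[0,0,0],-0.1],[[0,0,-0.05],[0,0,0],-0.1],[[0,0,-0.15],[0,0,0],-0.1],[[0,0,-0.25],[0,0,0],0],[[0,0,-0.355],[0,0,0],0.4],[[0,0,-0.355],[0,0,0],0.4],[[0,0,-0.355],[0,0,0],0.4]]}}

```text
t: 18.0
ee_pos: [544.5, -81.5, 171.8]
orientation: [3.135, -0.189, 0.007]
ft_force: [0.0, 0.1, -0.3]
width: 59.7
grasp_force: 0.0
```

>>> {"method": "step_arm", "body": {"deltas": [[[-0.02,0.14,0],[0,0,0],0.4],[[-0.04,0.28,0],[0,0,0],0.4],[[-0.055,0.42,0],[0,0,0],0.4],[[-0.07,0.56,0],[0,0,0],0.4],[[-0.09,0.7,0],[0,0,0],0.4],[[-0.106,0.815,0],[0,0,0],0.4],[[-0.106,0.815,0],[0,0,0],0.4]]}}

```text
t: 18.58
ee_pos: [480.2, -325.4, 168.4]
orientation: [3.134, -0.196, -0.002]
ft_force: [-0.4, -0.2, 0.1]
width: 61.6
grasp_force: 0.0
```

```bash
python3 - <<'E'
from h import *
s=V('scene');t=V('top')
print('violet',s.blobs((125,70,40),(160,255,255),10,(200,180,430,345))[0]); 
for c,_ in t.blobs((0,0,185),(179,40,255),60,(190,180,430,325))[0]: print(c,t.at(c,50).round(1),t.at(c,80).round(1))
E
```

```text
violet [(array([299.5, 242. ]), array([294, 238,  13,  10, 102], dtype=int32)), (array([367.8, 324.6]), array([361, 318,  15,  14, 153], dtype=int32))]
[320.4 243.6] [ 520.3 -255.7   50. ] [ 516.9 -254.9   80. ]
[339.9 270.5] [ 458.5 -299.6   50. ] [ 456.6 -297.8   80. ]
[377.  234.3] [ 541.3 -386.    50. ] [ 537.4 -382.    80. ]
[242.4 232.8] [545.9 -76.9  50. ] [541.8 -80.7  80. ]
[281.7 237.2] [ 535.4 -167.2   50. ] [ 531.6 -168.7   80. ]
[389.7 281.4] [ 432.9 -413.2   50. ] [ 431.7 -408.5   80. ]
[397.5 282.5] [ 430.3 -431.    50. ] [ 429.1 -426.    80. ]
[317.8 313.3] [ 362.  -248.8   50. ] [ 362.5 -248.3   80. ]
```

Both placed spools measure at their targets: (541.8,-80.7) and (531.6,-168.7). The last violet one hasn't moved.

>>> {"method": "step_arm", "body": {"deltas": [[[0.015,0.13,0.07],[0,0,0],0.4],[[0.03,0.25,0.14],[0,0,0],0.4],[[0.041,0.344,0.2],[0,0,0],0.4],[[0.041,0.344,0.2],[0,0,0],0.4],[[0.041,0.344,0.2],[0,0,0],0.4],[[0.041,0.344,0.2],[0,0,0],0.4]]}}

```text
t: 19.18
ee_pos: [482.3, -422.0, 109.2]
orientation: [-3.134, 0.187, 0.002]
ft_force: [0.3, 0.3, -1.0]
width: 61.4
grasp_force: 0.0
```

>>> {"method": "step_arm", "body": {"deltas": [[[0,0,0.1],[0,0,0],0.4],[[0,0,0.2],[0,0,0],0.4],[[0,0,0.256],[0,0,0],0.4],[[0,0,0.256],[0,0,0],0.4],[[0,0,0.256],[0,0,0],-0.1],[[0,0,0.256],[0,0,0],-0.2],[[0,0,0.256],[0,0,0],-0.4],[[0,0,0.256],[0,0,0],-1],[[0,0,0.256],[0,0,0],-1],[[0,0,0.256],[0,0,0],-1],[[0,0,0.256],[0,0,0],-1],[[0,0,0.256],[0,0,0],-1]]}}

```text
t: 20.18
ee_pos: [482.9, -424.6, 34.3]
orientation: [3.135, -0.189, 0.003]
ft_force: [0.4, 1.6, 6.1]
width: 31.4
grasp_force: 29.8
```

>>> {"method": "step_arm", "body": {"deltas": [[[0,0,-0.1],[0,0,0],-1],[[0,0,-0.2],[0,0,0],-1],[[0,0,-0.3],[0,0,0],-1],[[0,0,-0.39],[0,0,0],-1],[[0,0,-0.39],[0,0,0],-1],[[0,0,-0.39],[0,0,0],-1]]}}

```text
t: 20.68
ee_pos: [482.9, -424.9, 152.0]
orientation: [3.134, -0.189, 0.004]
ft_force: [-0.4, 0.5, -1.3]
width: 31.5
grasp_force: 29.7
```

>>> {"method": "step_arm", "body": {"deltas": [[[-0.005,-0.12,0],[0,0,0],-1],[[-0.01,-0.24,-0.01],[0,0,0],-1],[[-0.015,-0.36,-0.02],[0,0,0],-1],[[-0.02,-0.48,-0.03],[0,0,0],-1],[[-0.025,-0.6,-0.033],[0,0,0],-1],[[-0.027,-0.715,-0.033],[0,0,0],-1],[[-0.027,-0.715,-0.033],[0,0,0],-1],[[-0.027,-0.715,-0.033],[0,0,0],-1]]}}

```text
t: 21.35
ee_pos: [499.0, -208.2, 158.6]
orientation: [-3.135, 0.184, 0.004]
ft_force: [-1.0, -0.7, 0.3]
width: 31.3
grasp_force: 29.7
```

>>> {"method": "step_arm", "body": {"deltas": [[[0.015,-0.12,0],[0,0,0],-1],[[0.03,-0.24,0],[0,0,0],-1],[[0.045,-0.36,0],[0,0,0],-1],[[0.06,-0.48,0],[0,0,0],-1],[[0.075,-0.6,0],[0,0,0],-1],[[0.085,-0.68,0.02],[0,0,0],-1],[[0.092,-0.737,0.033],[0,0,0],-1],[[0.092,-0.737,0.033],[0,0,0],-1],[[0.092,-0.737,0.033],[0,0,0],-1],[[0.092,-0.737,0.033],[0,0,0],-1],[[0.092,-0.737,0.033],[0,0,0],-1]]}}

```text
t: 22.27
ee_pos: [553.6, 4.5, 149.9]
orientation: [3.136, -0.191, -0.001]
ft_force: [-0.2, -0.7, -0.4]
width: 31.6
grasp_force: 29.7
```

>>> {"method": "step_arm", "body": {"deltas": [[[0,0,0.08],[0,0,0],-1],[[0,0,0.16],[0,0,0],-1],[[0,0,0.2],[0,0,0],-1],[[0,0,0.23],[0,0,0],-1],[[0,0,0.26],[0,0,0],-1],[[0,0,0.28],[0,0,0],-1],[[0,0,0.289],[0,0,0],-1],[[0,0,0.289],[0,0,0],-1]]}}

```text
t: 22.93
ee_pos: [554.6, 6.1, 64.0]
orientation: [-3.136, 0.189, -0.002]
ft_force: [-1.0, -0.9, 0.4]
width: 31.5
grasp_force: 29.8
```

>>> {"method": "step_arm", "body": {"deltas": [[[0,0,0.002],[0,0,0],-0.1],[[0,0,0.002],[0,0,0],-0.1],[[0,0,0.002],[0,0,0],-0.1],[[0,0,-0.05],[0,0,0],-0.1],[[0,0,-0.15],[0,0,0],-0.1],[[0,0,-0.25],[0,0,0],-0.1],[[0,0,-0.355],[0,0,0],-0.1],[[0,0,-0.355],[0,0,0],-0.1],[[0,0,-0.355],[0,0,0],-0.1]]}}

```text
t: 23.68
ee_pos: [555.1, 6.0, 171.8]
orientation: [-3.136, 0.189, -0.007]
ft_force: [-0.3, -0.4, -0.8]
width: 39.4
grasp_force: 0.0
```

```bash
python3 plan.py 553.8,6.1,170,-1.69; python3 plan.py 560,-83.2,275,-1.69;  python3 plan.py 729,-103.5,275,-1.69; python3 plan.py 729,-103.5,165,-1.69; python3 - <<'E'
from h import *
t=V('top');s=V('scene')
for u in((205,125),(290,118),(185,20),(288,75)):
    print(u,[t.at(u,z).round(0)[:2].tolist() for z in(0,100,200,300)])
# lid edge: keepers outer corners in crops: top c2 (75,45)-(415,85) ; scene c1
f=lambda x0,y0:(lambda p:(x0+(p[0]+.5)/4-.5,y0+(p[1]+.5)/4-.5))
c1,c2=f(225,135),f(185,140)
for a,b in(((28,12),(315,30)),((467,62),(577,150))):
    print(tri(t,c2(a),s,c1(b)))
print(tri(t,(287,60),s,(444,118)), tri(t,(205,125),s,(400,200)))
E
```

```text
[0.0, 0.0, -0.355] [0.0, 0.0, -0.0]  rows>=2.6
[0.056, 0.293, -0.35] [0.0, 0.0, -0.0]  rows>=3.3
[0.568, 0.0, -0.0] [0.0, 0.0, -0.0]  rows>=4.1
[-0.0, 0.0, 0.366] [0.0, 0.0, -0.0]  rows>=2.6
(205, 125) [[822.0, 27.0], [787.0, 6.0], [752.0, -14.0], [717.0, -34.0]]
(290, 118) [[839.0, -184.0], [802.0, -187.0], [766.0, -191.0], [730.0, -194.0]]
(185, 20) [[1112.0, 91.0], [1054.0, 66.0], [996.0, 40.0], [938.0, 15.0]]
(288, 75) [[953.0, -178.0], [907.0, -182.0], [862.0, -186.0], [816.0, -190.0]]
(array([711.00051944,  21.08472832, 186.62169669]), np.float64(18.022688779326522))
(array([ 689.57859239, -214.40600797,  188.11672702]), np.float64(0.7932153181163765))
(array([ 891.85838697, -209.31079989,  257.33087083]), np.float64(63.21355246849999)) (array([886.27715229, -36.74406974, -11.33082732]), np.float64(177.55509842193862))
```

>>> {"method": "step_arm", "body": {"deltas": [[[0,0,-0.12],[0,0,0],-1],[[0,0.05,-0.25],[0,0,0],-1],[[0.02,0.15,-0.35],[0,0,0],-1],[[0.04,0.25,-0.35],[0,0,0],-1],[[0.056,0.293,-0.35],[0,0,0],-1],[[0.056,0.293,-0.35],[0,0,0],-1],[[0.056,0.293,-0.35],[0,0,0],-1]]}}

```text
t: 24.37
ee_pos: [558.8, -83.3, 272.6]
orientation: [-3.135, 0.192, 0.006]
ft_force: [0.0, -0.3, -0.4]
width: 0.7
grasp_force: 0.0
```

>>> {"method": "step_arm", "body": {"deltas": [[[0.1,0,0],[0,0,0],-1],[[0.2,0,0],[0,0,0],-1],[[0.3,0,0],[0,0,0],-1],[[0.4,0,0],[0,0,0],-1],[[0.5,0,0],[0,0,0],-1],[[0.568,0,0],[0,0,0],-1],[[0.568,0,0],[0,0,0],-1],[[0.568,0,0],[0,0,0],-1],[[0.568,0,0],[0,0,0],-1]]}}

```text
t: 25.12
ee_pos: [727.7, -102.4, 273.0]
orientation: [-3.135, 0.187, 0.006]
ft_force: [0.3, -0.4, 0.3]
width: 0.4
grasp_force: 0.0
```

>>> {"method": "step_arm", "body": {"deltas": [[[0,0,0.1],[0,0,0],-1],[[0,0,0.2],[0,0,0],-1],[[0,0,0.3],[0,0,0],-1],[[0,0,0.366],[0,0,0],-1],[[0,0,0.366],[0,0,0],-1],[[0,0,0.366],[0,0,0],-1]]}}

```text
t: 25.62
ee_pos: [727.5, -103.2, 164.3]
orientation: [-3.136, 0.188, 0.005]
ft_force: [0.1, 0.0, 1.1]
width: 0.3
grasp_force: 0.0
```

>>> {"method": "step_arm", "body": {"deltas": [[[-0.02,0,0],[0,0,0],-1],[[-0.04,0,0],[0,0,0],-1],[[-0.06,0,0],[0,0,0],-1],[[-0.08,0,0],[0,0,0],-1],[[-0.1,0,0],[0,0,0],-1],[[-0.12,0,0],[0,0,0],-1]]}}

```text
t: 26.12
ee_pos: [692.9, -99.4, 165.9]
orientation: [3.136, -0.189, 0.002]
ft_force: [1.7, 0.0, 0.4]
width: 0.3
grasp_force: 0.7
```

>>> {"method": "step_arm", "body": {"deltas": [[[-0.02,0,0],[0,0,0],-1],[[-0.04,0,0],[0,0,0],-1],[[-0.06,0,0],[0,0,0],-1],[[-0.08,0,0],[0,0,0],-1],[[-0.1,0,0],[0,0,0],-1],[[-0.12,0,0],[0,0,0],-1],[[-0.14,0,0],[0,0,0],-1],[[-0.16,0,0],[0,0,0],-1],[[-0.18,0,0],[0,0,0],-1],[[-0.2,0,0],[0,0,0],-1],[[-0.22,0,0],[0,0,0],-1],[[-0.24,0,0],[0,0,0],-1],[[-0.24,0,0],[0,0,0],-1]]}}

```text
t: 27.2
ee_pos: [620.4, -90.5, 164.9]
orientation: [-3.136, 0.189, 0.002]
ft_force: [0.1, -0.1, -0.3]
width: 0.4
grasp_force: 0.0
```

>>> {"method": "step_arm", "body": {"deltas": [[[0,0,-0.1],[0,0,0],-1],[[0,0,-0.2],[0,0,0],-1],[[0,0,-0.3],[0,0,0],-1],[[0,0,-0.3],[0,0,0],-1],[[0,0,-0.3],[0,0,0],-1],[[0,0,-0.3],[0,0,0],-1],[[0,0,-0.3],[0,0,0],-1],[[0,0,-0.3],[0,0,0],-1],[[0,0,-0.3],[0,0,0],-1],[[0,0,-0.3],[0,0,0],-1],[[0,0,-0.3],[0,0,0],-1],[[0,0,-0.3],[0,0,0],-1],[[0,0,-0.3],[0,0,0],-1],[[0,0,-0.3],[0,0,0],-1],[[0,0,-0.3],[0,0,0],-1],[[0,0,-0.3],[0,0,0],-1],[[0,0,-0.3],[0,0,0],-1],[[0,0,-0.3],[0,0,0],-1],[[0,0,-0.3],[0,0,0],-1],[[0,0,-0.3],[0,0,0],-1]]}}

```text
t: 28.87
ee_pos: [621.9, -90.8, 255.1]
orientation: [3.136, -0.189, 0.0]
ft_force: [-0.5, -0.3, -0.4]
width: 0.4
grasp_force: 0.0
```

```bash
python3 - <<'E'
from h import *
s=V('scene');s.crop('pics/l1.png',215,130,365,270,4)
E
```

```text
(no output)
```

View pics/l1.png

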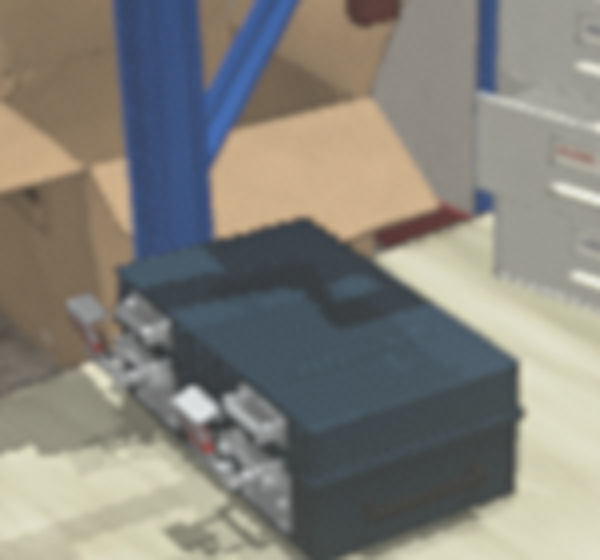

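The lid is down: l1 shows the shut case, with both red levers up and the claws lying out at l1 (85,308) and (195,405). Next I check the claw heads by triangulation.

```bash
python3 - <<'E'
from h import *
s=V('scene');t=V('top')
f=lambda x0,y0:(lambda p:(x0+(p[0]+.5)/4-.5,y0+(p[1]+.5)/4-.5))
c1,c2=f(225,135),f(185,140)
c,sn=np.cos(-.12),np.sin(-.12)
def case(p): d=p[:2]-[576,-85.2]; return np.array([c*d[0]+sn*d[1],-sn*d[0]+c*d[1],p[2]]).round(1)
for n,b,a in(('Lplate',(47,290),(93,488)),('Rplate',(156,385),(330,516))):
    p,e=tri(t,c2(a),s,c1(b)); print(n,case(p),e)
# bright blobs in top around each claw; rear (outer) corner
for y in(66,-66):
    P=np.array([576+c*-114-sn*y,-85.2+sn*-114+c*y,88]); u=t.proj(P)[0]; v=s.proj(P)[0]
    r=lambda w,k:(int(w[0]-k),int(w[1]-k),int(w[0]+k),int(w[1]+k))
    for vv,w in((t,u),(s,v)):
        for q in vv.blobs((0,0,150),(179,50,255),12,r(w,9))[0]: print(y,w.round(1),q[0],q[1])
E
python3 plan.py 575,-60,255,-1.69
```

```text
Lplate [-108.    65.9   93.2] 0.7995116520399742
Rplate [-108.   -66.    94.7] 0.8347309908622182
-66 [267.1 271.4] [267.4 268.5] [262 265  14   7  61]
-66 [267.1 271.4] [262.5 276.8] [259 276   8   3  19]
-66 [261.1 234.4] [263.4 230.8] [258 227  12   9  65]
-66 [261.1 234.4] [254.5 241.3] [252 240   7   3  15]
[-0.527, -0.083, -0.3] [0.0, 0.0, -0.0]  rows>=4.4
```

```bash
python3 - <<'E'
from plan import *
a,b=pose(729,-103.5,165,-1.69); p=a+b@np.array([-.36,0,-.3])*300
json.dump([p.tolist(),b.tolist()],open('cmd.json','w')); print(p)
E
python3 plan.py 470,-30,220,-1.69;python3 plan.py 435,-1.7,140,-1.69; python3 plan.py 435,-1.7,91.5,-1.69; python3 plan.py 454.9,-4.1,91.5,-1.69
```

```text
[621.76640568 -90.65647052 255.        ]
[-0.526, -0.141, 0.117] [0.0, 0.0, 0.0]  rows>=4.0
[-0.127, -0.079, 0.266] [0.0, 0.0, 0.0]  rows>=2.2
[-0.0, -0.0, 0.162] [0.0, 0.0, 0.0]  rows>=1.2
[0.066, -0.0, 0.0] [0.0, 0.0, 0.0]  rows>=0.5
```

>>> {"method": "step_arm", "body": {"deltas": [[[-0.12,-0.03,0],[0,0,0],-1],[[-0.24,-0.06,0.03],[0,0,0],-1],[[-0.36,-0.1,0.08],[0,0,0],-1],[[-0.46,-0.12,0.117],[0,0,0],-1],[[-0.526,-0.141,0.117],[0,0,0],-1],[[-0.526,-0.141,0.117],[0,0,0],-1]]}}

```text
t: 29.52
ee_pos: [465.7, -28.6, 219.0]
orientation: [-3.136, 0.187, 0.007]
ft_force: [0.5, 0.3, -0.3]
width: 0.4
grasp_force: 0.0
```

>>> {"method": "step_arm", "body": {"deltas": [[[-0.127,-0.079,0.02],[0,0,0],-1],[[-0.127,-0.079,0.1],[0,0,0],-1],[[-0.127,-0.079,0.2],[0,0,0],-1],[[-0.127,-0.079,0.3],[0,0,0],-1],[[-0.127,-0.079,0.4],[0,0,0],-1],[[-0.127,-0.079,0.428],[0,0,0],-1],[[-0.127,-0.079,0.428],[0,0,0],-1],[[-0.127,-0.079,0.428],[0,0,0],-1]]}}

```text
t: 30.18
ee_pos: [436.2, -1.9, 92.0]
orientation: [3.136, -0.189, 0.0]
ft_force: [1.0, 1.0, 0.2]
width: 0.1
grasp_force: 0.0
```

>>> {"method": "step_arm", "body": {"deltas": [[[0.03,0,0],[0,0,0],-1],[[0.06,0,0],[0,0,0],-1],[[0.075,0,0],[0,0,0],-1],[[0.09,0,0],[0,0,0],-1],[[0.1,0,0],[0,0,0],-1]]}}

```text
t: 30.6
ee_pos: [466.4, -5.5, 92.3]
orientation: [-3.136, 0.189, -0.003]
ft_force: [0.5, 0.5, -0.1]
width: 0.6
grasp_force: 0.0
```

>>> {"method": "step_arm", "body": {"deltas": [[[0.01,0,0],[0,0,0],-1],[[0.02,0,0],[0,0,0],-1],[[0.03,0,0],[0,0,0],-1],[[0.04,0,0],[0,0,0],-1]]}}

```text
t: 30.93
ee_pos: [477.1, -6.8, 91.5]
orientation: [3.136, -0.189, -0.0]
ft_force: [-0.5, -0.5, 0.2]
width: 0.8
grasp_force: 0.0
```

>>> {"method": "step_arm", "body": {"deltas": [[[0.01,0,0],[0,0,0],-1],[[0.02,0,0],[0,0,0],-1],[[0.033,0,0],[0,0,0],-1],[[0.033,0,0],[0,0,0],-1],[[0.02,0,-0.02],[0,0,0],-1],[[-0.05,0,-0.05],[0,0,0],-1],[[-0.1,0,-0.1],[0,0,0],-1],[[-0.1,0,-0.2],[0,0,0],-1],[[-0.1,0,-0.3],[0,0,0],-1],[[-0.1,0,-0.3],[0,0,0],-1]]}}

```text
t: 31.77
ee_pos: [449.5, -3.2, 186.4]
orientation: [-3.136, 0.188, -0.012]
ft_force: [1.8, 0.3, 0.8]
width: 0.5
grasp_force: 0.0
```

```bash
python3 - <<'E'
from h import *
s=V('scene');t=V('top')
g=np.hstack([cv2.resize(s.im[190:270,225:310],None,fx=5,fy=5,interpolation=2)[:,:420],cv2.resize(t.im[220:300,195:290],None,fx=5,fy=5,interpolation=2)[:,:380]]); cv2.imwrite('pics/m1.png',g[:,:,::-1])
E
```

```text
(no output)
```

View pics/m1.png

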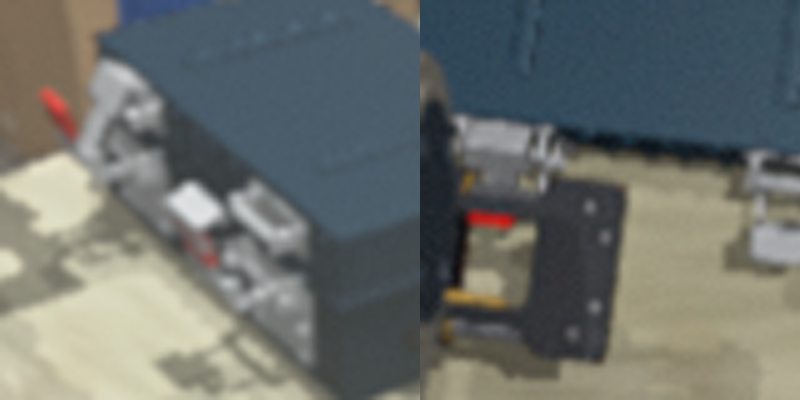

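The left claw has fallen over its keeper at m1 (125,100), and its red lever is now bare. Now the right claw, pushed the same way.

>>> {"method": "step_arm", "body": {"deltas": [[[-0.04,0.1,0],[0,0,0],-1],[[-0.04,0.2,0],[0,0,0],-1],[[-0.04,0.32,0],[0,0,0],-1],[[-0.04,0.44,0],[0,0,0],-1],[[-0.04,0.44,0],[0,0,0],-1],[[-0.04,0.44,0.1],[0,0,0],-1],[[-0.04,0.44,0.2],[0,0,0],-1],[[-0.04,0.44,0.3],[0,0,0],-1],[[-0.04,0.44,0.3],[0,0,0],-1],[[-0.04,0.44,0.3],[0,0,0],-1]]}}

```text
t: 32.7
ee_pos: [417.4, -131.9, 90.0]
orientation: [-3.134, 0.188, 0.009]
ft_force: [-0.1, -1.1, 0.6]
width: 0.4
grasp_force: 0.0
```

>>> {"method": "step_arm", "body": {"deltas": [[[0.03,0,0],[0,0,0],-1],[[0.06,0,0],[0,0,0],-1],[[0.075,0,0],[0,0,0],-1],[[0.09,0,0],[0,0,0],-1],[[0.1,0,0],[0,0,0],-1],[[0.11,0,0],[0,0,0],-1],[[0.12,0,0],[0,0,0],-1],[[0.13,0,0],[0,0,0],-1],[[0.14,0,0],[0,0,0],-1]]}}

```text
t: 33.45
ee_pos: [461.3, -137.8, 91.6]
orientation: [-3.136, 0.189, 0.0]
ft_force: [0.4, 0.8, -0.6]
width: 0.4
grasp_force: 0.0
```

>>> {"method": "step_arm", "body": {"deltas": [[[0.01,0,0],[0,0,0],-1],[[0.02,0,0],[0,0,0],-1],[[0.033,0,0],[0,0,0],-1],[[0.033,0,0],[0,0,0],-1],[[0.02,0,-0.02],[0,0,0],-1],[[-0.05,0,-0.05],[0,0,0],-1],[[-0.1,0,-0.1],[0,0,0],-1],[[-0.1,0,-0.2],[0,0,0],-1],[[-0.1,0,-0.3],[0,0,0],-1],[[-0.1,0,-0.3],[0,0,0],-1]]}}

```text
t: 34.28
ee_pos: [433.6, -135.1, 186.4]
orientation: [3.134, -0.189, 0.012]
ft_force: [1.1, -0.2, -0.0]
width: 0.6
grasp_force: 0.0
```

```bash
python3 - <<'E'
from h import *
s=V('scene')
c,sn=np.cos(-.12),np.sin(-.12)
W=lambda x,y,z:np.array([576+c*x-sn*y,-85.2+sn*x+c*y,z])
print(s.proj([W(-108,-66,94),W(-80,-66,84),W(-108,66,94),W(-80,66,84),W(-112,-66,87),W(-112,66,87)]).round(1))
for lo,hi,a in(((0,120,80),(8,255,255),5),((170,120,80),(179,255,255),5),((0,0,150),(179,40,255),10)): print(s.blobs(lo,hi,a,(225,190,290,255))[0])
cv2.imwrite('pics/m2.png',cv2.resize(s.im[180:275,225:320,::-1],None,fx=6,fy=6,interpolation=2))
E
```

```text
[[263.4 231.2]
 [275.4 231.5]
 [236.2 206.8]
 [247.5 207.5]
 [262.  234.6]
 [234.9 210. ]]
[(array([236.2, 211.9]), array([233, 208,   7,   9,  25], dtype=int32)), (array([263.3, 235.8]), array([260, 232,   7,  10,  39], dtype=int32))]
[]
[(array([246. , 209.5]), array([242, 202,  12,  20,  95], dtype=int32)), (array([253.2, 211.6]), array([250, 210,   7,   4,  19], dtype=int32)), (array([235.5, 229.1]), array([225, 220,  31,  20, 334], dtype=int32)), (array([273.3, 234.5]), array([268, 225,  15,  23, 131], dtype=int32)), (array([281.1, 236.3]), array([278, 235,   7,   4,  19], dtype=int32)), (array([254. , 247.5]), array([242, 239,  30,  16, 304], dtype=int32)), (array([278.3, 248.2]), array([272, 246,  12,   6,  38], dtype=int32))]
```

The right side gives the same signature: silver blob on the keeper at (273,234), bare red lever at (263,236). Both claws are hooked. Now the right lever.

>>> {"method": "step_arm", "body": {"deltas": [[[0.067,0,0.05],[0,0,0],-1],[[0.067,0,0.15],[0,0,0],-1],[[0.067,0,0.25],[0,0,0],-1],[[0.067,0,0.288],[0,0,0],-1],[[0.067,0,0.288],[0,0,0],-1],[[0.067,0,0.288],[0,0,0],-1]]}}

```text
t: 34.83
ee_pos: [450.2, -136.3, 94.2]
orientation: [-3.135, 0.189, 0.005]
ft_force: [-0.4, -0.1, 0.6]
width: 0.3
grasp_force: 0.0
```

>>> {"method": "step_arm", "body": {"deltas": [[[0,0,0.023],[0,0,0],-1],[[-0.007,0,0.05],[0,0,0],-1],[[-0.013,0,0.083],[0,0,0],-1],[[-0.013,0,0.117],[0,0,0],-1],[[-0.013,0,0.15],[0,0,0],-1],[[-0.013,0,0.15],[0,0,0],-1]]}}

```text
t: 35.33
ee_pos: [447.2, -136.1, 48.8]
orientation: [-3.136, 0.189, 0.001]
ft_force: [-0.1, -1.0, 2.4]
width: 0.3
grasp_force: 1.0
```

>>> {"method": "step_arm", "body": {"deltas": [[[0.003,0,0.013],[0,0,0],-1],[[0.006,0,0.027],[0,0,0],-1],[[0.013,0,0.05],[0,0,0],-1],[[0.02,0,0.073],[0,0,0],-1],[[0.02,0,0.073],[0,0,0],-1]]}}

```text
t: 35.75
ee_pos: [455.2, -137.2, 27.7]
orientation: [3.135, -0.189, 0.004]
ft_force: [2.1, -0.3, 4.5]
width: 0.7
grasp_force: 2.0
```

>>> {"method": "step_arm", "body": {"deltas": [[[0.01,0,0.017],[0,0,0],-1],[[0.017,0,0.027],[0,0,0],-1],[[0.024,0,0.027],[0,0,0],-1],[[0.03,0,0.027],[0,0,0],-1],[[0.03,0,0.027],[0,0,0],-1],[[0.03,0,0.027],[0,0,0],-1]]}}

```text
t: 36.25
ee_pos: [462.1, -137.9, 20.1]
orientation: [-3.136, 0.189, 0.001]
ft_force: [0.8, -0.2, -0.9]
width: 0.4
grasp_force: 0.0
```

>>> {"method": "step_arm", "body": {"deltas": [[[0.006,0,0],[0,0,0],-1],[[0.012,0,0],[0,0,0],-1],[[0.018,0,0],[0,0,0],-1],[[0.018,0,0],[0,0,0],-1]]}}

```text
t: 36.58
ee_pos: [468.2, -138.7, 20.3]
orientation: [3.136, -0.189, 0.001]
ft_force: [-1.1, -0.3, 0.3]
width: 0.8
grasp_force: 0.0
```

>>> {"method": "step_arm", "body": {"deltas": [[[-0.05,0,0],[0,0,0],-1],[[-0.12,0,0],[0,0,0],-1],[[-0.15,0,-0.1],[0,0,0],-1],[[-0.15,0,-0.25],[0,0,0],-1],[[-0.15,0,-0.4],[0,0,0],-1],[[-0.15,0,-0.5],[0,0,0],-1],[[-0.15,0,-0.5],[0,0,0],-1],[[-0.15,0,-0.5],[0,0,0],-1]]}}

```text
t: 37.25
ee_pos: [424.5, -133.7, 172.4]
orientation: [3.134, -0.189, 0.008]
ft_force: [-0.4, -0.9, -0.2]
width: 0.6
grasp_force: 0.0
```

```bash
python3 - <<'E'
from h import *
s=V('scene');t=V('top')
c,sn=np.cos(-.12),np.sin(-.12)
W=lambda x,y,z:np.array([576+c*x-sn*y,-85.2+sn*x+c*y,z])
print('expected tip home',s.proj([W(-101,-66,7),W(-80,-66,50)]).round(1))
print(s.blobs((0,110,60),(8,255,255),4,(225,190,300,275))[0])
cv2.imwrite('pics/m3.png',cv2.resize(s.im[185:270,225:320,::-1],None,fx=6,fy=6,interpolation=2))
E
```

```text
expected tip home [[268.7 264.3]
 [276.1 245. ]]
[(array([236.2, 211.8]), array([233, 208,   7,   9,  32], dtype=int32)), (array([270.9, 262.1]), array([267, 257,   9,  11,  63], dtype=int32))]
```

View pics/m3.png

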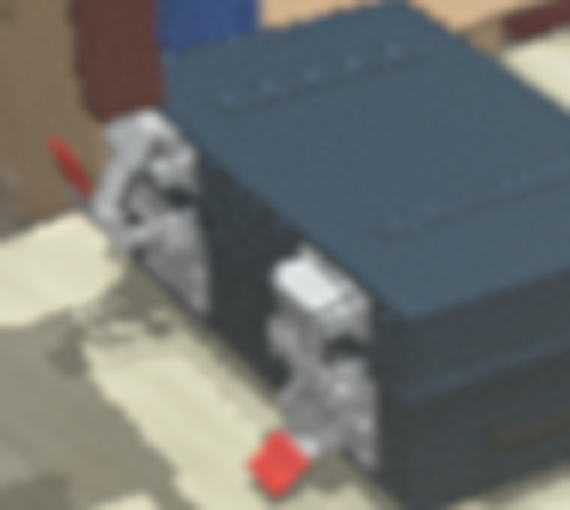

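m3 shows the right lever down and staying: red handle at the foot at scene (271,262), where it should be, with the claw tight over its keeper. Now the left lever.

>>> {"method": "step_arm", "body": {"deltas": [[[0,-0.1,0],[0,0,0],-1],[[0,-0.2,0],[0,0,0],-1],[[0,-0.32,0],[0,0,0],-1],[[0,-0.44,0],[0,0,0],-1],[[0.095,-0.44,0],[0,0,0],-1],[[0.095,-0.44,0],[0,0,0],-1],[[0.095,-0.44,0.1],[0,0,0],-1],[[0.095,-0.44,0.2],[0,0,0],-1],[[0.095,-0.44,0.25],[0,0,0],-1],[[0.095,-0.44,0.25],[0,0,0],-1],[[0.095,-0.44,0.25],[0,0,0],-1]]}}

```text
t: 38.27
ee_pos: [465.4, -5.9, 93.5]
orientation: [3.136, -0.19, -0.008]
ft_force: [0.7, 0.4, 0.9]
width: 0.3
grasp_force: 0.0
```

>>> {"method": "step_arm", "body": {"deltas": [[[0,0,0.023],[0,0,0],-1],[[-0.007,0,0.05],[0,0,0],-1],[[-0.013,0,0.083],[0,0,0],-1],[[-0.013,0,0.117],[0,0,0],-1],[[-0.013,0,0.15],[0,0,0],-1],[[-0.013,0,0.15],[0,0,0],-1]]}}

```text
t: 38.77
ee_pos: [463.1, -5.2, 48.8]
orientation: [3.136, -0.189, -0.001]
ft_force: [0.0, 0.1, 1.7]
width: 0.4
grasp_force: 0.9
```

>>> {"method": "step_arm", "body": {"deltas": [[[0.003,0,0.013],[0,0,0],-1],[[0.006,0,0.027],[0,0,0],-1],[[0.013,0,0.05],[0,0,0],-1],[[0.02,0,0.073],[0,0,0],-1],[[0.02,0,0.073],[0,0,0],-1]]}}

```text
t: 39.18
ee_pos: [471.0, -6.0, 27.6]
orientation: [3.136, -0.189, 0.004]
ft_force: [1.7, -0.5, 3.9]
width: 0.5
grasp_force: 1.9
```

>>> {"method": "step_arm", "body": {"deltas": [[[0.01,0,0.017],[0,0,0],-1],[[0.017,0,0.027],[0,0,0],-1],[[0.024,0,0.027],[0,0,0],-1],[[0.03,0,0.027],[0,0,0],-1],[[0.04,0,0.027],[0,0,0],-1],[[0.048,0,0.027],[0,0,0],-1]]}}

```text
t: 39.68
ee_pos: [483.6, -7.6, 20.1]
orientation: [3.136, -0.189, -0.001]
ft_force: [0.8, 0.1, -1.0]
width: 0.6
grasp_force: 0.0
```

>>> {"method": "step_arm", "body": {"deltas": [[[-0.05,0,0],[0,0,0],-1],[[-0.12,0,0],[0,0,0],-1],[[-0.15,0,-0.1],[0,0,0],-1],[[-0.15,0,-0.25],[0,0,0],-1],[[-0.15,0,-0.4],[0,0,0],-1],[[-0.15,0,-0.5],[0,0,0],-1],[[-0.15,0.2,-0.5],[0,0,0],-1],[[-0.15,0.3,-0.5],[0,0,0],-1],[[-0.15,0.3,-0.5],[0,0,0],-1]]}}

```text
t: 40.43
ee_pos: [428.2, -95.2, 171.5]
orientation: [3.134, -0.191, 0.004]
ft_force: [-0.7, -0.0, -0.7]
width: 0.7
grasp_force: 0.0
```

```bash
python3 - <<'E'
from h import *
s=V('scene');t=V('top')
c,sn=np.cos(-.12),np.sin(-.12)
W=lambda x,y,z:np.array([576+c*x-sn*y,-85.2+sn*x+c*y,z])
print('expected tips home',s.proj([W(-101,-66,7),W(-101,66,7)]).round(1))
print(s.blobs((0,110,60),(8,255,255),4,(225,190,300,275))[0])
cv2.imwrite('pics/m4.png',cv2.resize(s.im[180:300,220:320,::-1],None,fx=5,fy=5,interpolation=2))
E
```

```text
expected tips home [[268.7 264.3]
 [242.2 238.3]]
[(array([244.4, 236.2]), array([241, 232,   8,   9,  50], dtype=int32)), (array([270.9, 262.1]), array([267, 257,   9,  11,  63], dtype=int32))]
```

View pics/m4.png

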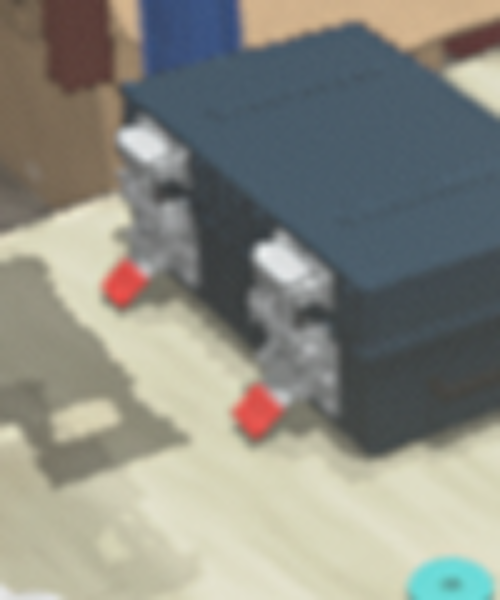

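Both levers are right down at scene (244,236) and (271,262), with the claws over their keepers and the lid tight. The robot is clear of everything, so I'm handing in.

```bash
python3 -c "
from workcell import *
print(close_job())"
```

```text
the job is handed in; nothing more can be done
None
```

The case is packed and handed in after about 40 s of robot time: divider seated, all three spools on the table in separate compartments, lid shut, both claws hooked and both levers down over centre; I never touched the red carton, the black marker or the look-alikes, and no verdict was returned.

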